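# Clip the plug gauges into the soaking carrier and set it up on the soaking plate

## Task

Get the plug gauges ready for temperature soaking: with the carrier still latched in its dock, press every plug gauge that lies on the bench down into a free place of the carrier until its spring clips snap round the handle. Then press the latch tab under the carrier's front lip so that the carrier pops up, lift the carrier out by its black grip and set it flat on the soaking plate between the plate's dowel pins. Finally take the stick thermometer out of its parking tube and push its stem fully home into the narrow sensor well on the carrier; leave the other things on the bench where they are.

Things in the scene. Friction and masses are not known exactly. Their poses are not given: they have to be found in the camera images.
- gauge_1: plain steel plug gauge, 124 mm long, 70 g. Origin mid-handle on its axis; x along it. Round handle, 16 mm diameter, x = -40 to 40 mm; a dark collar 6 mm long at each end of it, at +x square (20 x 20 mm, stops it rolling), at -x round (20 mm); then 12 mm round members, to x = +66 and -58 mm. Lies on its collars, axis 10 mm above the bench. Grasp across mid-handle. Absent ones read None.
- gauge_2: plug gauge like gauge_1. Three or four gauges are present. Any gauge may go in any place, either end to either side.
- gauge_3: plug gauge like gauge_1
- gauge_4: plug gauge like gauge_1
- carrier: gauge carrier, aluminium frame 106 x 256 x 50 mm, loose, 0.36 kg empty. Origin: centre of its underside; +x to its sensor well, -x to its front lip. Two rails along y at x = -30 and 30 mm (12 wide, 10 high) carry 4 places. A flat tongue (28 wide, 6 thick, y = 114 to 128 mm) at each end fits between two dowel pins with 1.5 mm play. Starts latched in the dock, underside 24 mm above the bench.
- place_1 (a point): place 1 of the carrier (carrier's y = -92 mm): where a seated gauge's mid-handle axis point belongs, 18 mm above the carrier's underside; the gauge lies along the carrier's x. Moves with the carrier. At 30 mm either side along x stands a pair of sprung steel fingers, 10 mm wide; lips 11 mm apart, 6 mm above the axis; flared mouth 20 mm wide, 13 mm above the axis.
- place_2 (a point): place 2 (carrier's y = -48 mm), made like place_1. Press the gauge straight down: its axis meets the lips about 13 mm above the seat, needs about 8 to 15 N, snaps through and comes to rest on the rails (it can go no lower). The collars must pass outside the fingers: 5 mm play lengthwise either way.
- place_3 (a point): place 3 (carrier's y = +48 mm), made like place_1. Between the two finger pairs 50 mm of handle stay free for the gripper, open below: nothing under it down to 20 mm above the bench while in the dock.
- place_4 (a point): place 4 (carrier's y = +92 mm), made like place_1. Neighbouring gauges leave 28 mm between their handles.
- carrier_grip (a point): point on the carrier's grip, 10 mm under its top: an upright black plastic bar, 12 mm thick (along the carrier's y), 40 mm long (along its x), from 6 to 46 mm above the carrier's underside. Take it across its 12 mm. Gauges in places 2 and 3 lie 34 mm from its faces, their tops 26 mm above the carrier's underside.
- well (a point): centre of the mouth of the carrier's sensor well: upright steel tube, 20 mm outside, 9.6 mm bore, 44 mm deep and open below, its rim 50 mm above the carrier's underside, at the carrier's x = +50 mm, y = 0. Moves with the carrier.
- dock: loading dock, dark steel base 112 x 268 mm with raised ends, fixed. Origin on the bench right under the seated carrier's centre; x and y as the seated carrier's: the latch tab is at its front, -x. Dowel pins at both ends reach to 35 mm above the bench; the carrier's tongues stand between them.
- latch (a joint): spring latch of the dock, rad: 0 = its two linked hooks lie over the carrier's front and back lips, grows as the tab is pressed, 0.32 at its stop; the hooks let go at 0.2 to 0.3, so press to the stop. When the carrier has popped up, the hooks lean on its lips and may not go back to 0.
- latch_tab (a point): point to press on top of the latch's steel thumb tab, which sticks out low from under the carrier's front lip, 18 mm above the bench: 40 mm wide (along the dock's y), reaching 16 mm farther to -x and 18 mm back to the upright hook. Press straight down about 8 mm to its stop, against 3 to 9 N; it springs back when let go. Nothing stands above it.
- ejector (a joint): spring ejector under the carrier, m: 0 to 0.002 = carrier held down by the latch, 0.007 = carrier pushed up 7 mm. When the latch lets go it raises the carrier by itself within a second (keep the tab down so long) and keeps it up, loaded or not; it can then be lifted straight out.
- soak_plate: soaking plate, finned metal slab 124 x 298 x 20 mm, fixed. Origin on the bench under the centre of the carrier's seat; x across, +y lengthwise towards the parking tube. At each end of the seat (y = -121 and 121 mm) two 9 mm dowel pins with round tops (x = -20 and 20 mm) stand 11 mm above its top.
- plate_top (a point): centre of the carrier's seat on top of the soaking plate, 20 mm above the bench: the carrier's origin belongs here, its x along the plate's x, either way round.
- thermometer: stick thermometer: white plastic head on a thin steel stem, 50 g. Origin on its axis under its shoulder, z up. Stem 6 mm diameter, round tip 44 mm below the origin. Shoulder 26 mm disc, 5 mm thick; head above it 26 mm along its x, 22 mm along its y, to 43 mm above the origin, dark display on top. Starts standing in the parking tube, shoulder on the rim, 70 mm above the bench.
- park (a point): centre of the mouth of the parking tube on the soaking plate, 70 mm above the bench at the plate's y = +150 mm; bore 9.6 mm, outside 20 mm.
- tape_measure: yellow and black tape measure, 36 x 66 x 58 mm, a bystander: leave it where it is
Mind the look-alikes: they are no part of the job. What is shaped like the thermometer but blue is not meant.

How it is judged:
By the outcome, as a careful person would: the job done as asked, in the order asked, and still so for the second after the job is handed in, with the robot touching nothing.
Of gauge_1, gauge_2, gauge_3, gauge_4 only 3 to 4 are there at a start; the rules pass over those that are not, and their reading is None.
At some moment in a run one of gauge_1, gauge_2, gauge_3, gauge_4 may be knocked a few centimetres aside while the robot is not near it.
It also fails if it takes over 200 s, if anything falls off the work surface, if the arm or the gripper's body presses on something with over 40 N, if the wrist force passes 120 N, or if a joint passes its speed limit or range.

## Robot

A 6-joint arm with a two-finger parallel gripper is mounted at the origin on a cart in front of the work surface, level with it; the furniture and walls round the work are solid. World frame = base frame: x ahead of the robot, y to its left, z up, the work surface at z = 0. Lengths are in mm, angles in rad, forces in N, time in s.
With the tool pointing down it reaches from about 350 to 875 mm from the base axis. Payload 4.2 kg.
Tool frame: the origin (TCP) lies midway between the tips of the shut fingers; the grasp point (between the pads) lies 19 mm behind it; z points along the fingers, y is the line along which they close (so a half turn about z gives the same grasp; the last joint's range is limited). The gripper opens to 85 mm and grips with 20 to 120 N. Pads are 22 mm wide; open, the fingers measure 114 mm over their backs; the gripper's body (76 mm by 85 mm) begins 54 mm behind the grasp point. The pads swing forward as they close: fully open they stand 13 mm farther back than shut.
Start: joints at [-1.073, 0.385, 0.008, 0, -1.194, -0.259], TCP at [147.853, -607.239, 231.312] pointing down, gripper open.
Joint ranges: [-3.14, 3.14], [-1.21, 2.06], [-1.07, 1.41], [-3.16, 2.05], [-2.99, -0.16], [-3.1, 3.1]. Speed limits (rad/s): [2.79, 2.79, 3.14, 3.14, 3.14, 3.14].

## Interface

Orientations are given as a unit quaternion [x, y, z, w].
In Python, from bench import read_state, get_image, job_done gives the robot as it stands.
- The arm moves only by the shell command python3 -m jog 'ROWS'. ROWS is JSON, a list of rows, each a list of 3 entries, a list of its own where there are three numbers: the shift along the world's x, y, z scaled (see below), then the turn, a rotation vector about the world's x, y, z scaled (see below), then the gripper's target within -1 to 1 (shut at 1, half-way at 0, fully open at -1). In form: [[[x, y, z], [wx, wy, wz], claw], ...]. A call has 1 to 20 rows; each row is the pose to reach, as a shift and turn from the pose commanded when the call began; what a row does not reach only later rows make up. The controller multiplies each number of a shift by 10 cm and each number of a turn by 120 degrees. A row lasts 1/10 s, in which the tool goes at most 50 mm and 8.59 degrees, less where a joint would pass 70% of its speed; a pose out of reach is approached as far as the arm can. A call with a number of a shift or a turn outside -1 to 1 is refused whole. A call with a gripper value outside its range is refused whole. The fingers move at their own pace and stop on an object; the grip force is fixed at half the most. Time passes only in rows, so rows that repeat a pose let the fingers close. It gives the time, the measured TCP pose, the force, the opening and the grip force at its end, in the units of the state.
- read_state(): the state, without advancing time (a new reading comes with each control period).
- get_image(name): name is "scene" or "top" or "wrist"; returns a dict with "frame" (480x640x3 uint8, red, green, blue), "range_z" (480x640 float32, mm along the optical axis (not along the pixel's ray), 0 where there is no reading), "fx", "fy", "cx", "cy" (pixels), "R" (3x3) and "t" (3): a world point X has camera coordinates R X + t. Camera axes: x right, y down, z forward; pixel columns grow to the right and rows downward; lengths in mm; the calibration is good to about 2 mm. A picture is of the moment at which its call begins.
- job_done(): hands the job in; it is judged then, once.
The state is a dict: "clock": time; "joints": joint angles; "joint_vel": joint speeds; "joint_efforts": joint torques, N m; "position": TCP position; "ee_rot": TCP orientation; "contact_force": force on the tool from outside, world axes, zero at the start; "wrist_torque": the same for the moment, N m; "gripper_width": finger opening in mm; "grasp_force": force on a finger pad.
Only numpy, scipy, OpenCV 4.12 (cv2) and the standard library are available. Lean on these libraries where they do the work, as an engineer would, in place of code of your own. Each camera call takes 0.05 s, during which the arm holds its last target. There are 200 camera calls.

## Working session

There is one attempt and no reset: what is moved stays moved. The work goes in short steps, Python scripts to look and compute and a shell command to move; the robot and the scene stay as the last step left them, time stands still between calls to the robot, and variables do not carry over. Pictures are saved under pics/ and viewed, at most 17 in all, crops included, and the job is handed in when it is done.

```bash
mkdir -p pics; cat > h.py <<'E'
import numpy as np,cv2
from bench import read_state,get_image,job_done
def cloud(im):
    z=im["range_z"].astype(float);v,u=np.mgrid[:480,:640]
    P=np.stack([(u-im["cx"])/im["fx"]*z,(v-im["cy"])/im["fy"]*z,z],-1)
    W=(P-np.array(im["t"]))@np.array(im["R"]);W[z==0]=np.nan
    return W
def save(im,n,box=None,s=1):
    f=im["frame"][:,:,::-1]
    if box: f=f[box[1]:box[3],box[0]:box[2]]
    cv2.imwrite("pics/"+n,cv2.resize(f,None,fx=s,fy=s,interpolation=cv2.INTER_CUBIC))
E
python3 - <<'E'
from h import *
import pickle
d={n:get_image(n) for n in("top","scene")}
pickle.dump(d,open("d0.pkl","wb"))
for n in d: save(d[n],n+"0.png",None,1.25)
W=cloud(d["top"]);print(-np.array(d["top"]["R"]).T@d["top"]["t"],d["top"]["fx"],np.nanmin(W[...,0]),np.nanmax(W[...,0]))
print(read_state())
E
```

```text
[ 323.74183156 -219.60448352  914.65558669] 478.12388376088813 -157.0606061056261 1120.328621035888
{'clock': 0.1, 'joints': array([-1.07340470e+00,  3.85498482e-01,  6.77010889e-03, -4.19878360e-04,
       -1.19399514e+00, -2.58600478e-01]), 'joint_vel': array([-0.00040688, -0.00169762,  0.00330826,  0.00171139,  0.00090692,
        0.00013731]), 'joint_efforts': array([-7.71407449e-04, -3.93318844e+01,  1.88930833e+01,  4.19794813e+00,
       -2.53565406e-03, -1.35335092e-06]), 'position': array([ 147.72342362, -606.76252859,  230.3248308 ]), 'ee_rot': array([-1.19035166e-01,  9.92889552e-01,  9.67588017e-04, -1.74261982e-04]), 'contact_force': array([-0.69958599,  0.31846439,  0.38641111]), 'wrist_torque': array([0.01561574, 0.00685819, 0.04328557]), 'grasp_force': 0.0, 'gripper_width': 85.13907155063048}
```

View pics/top0.png

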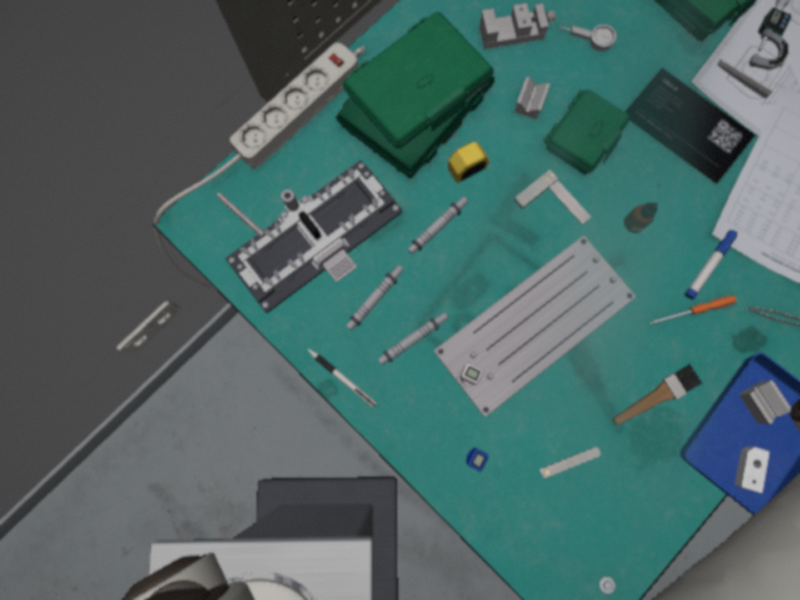

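View pics/scene0.png

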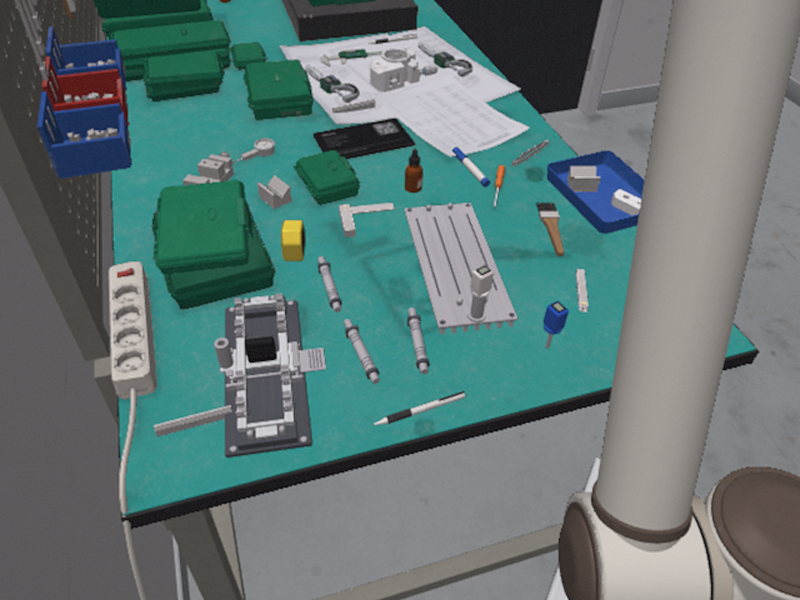

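The top view (800 px scale) shows three gauges at about (438,224), (375,297) and (414,338). The dock and carrier are at (313,235) with the tab at (341,263), the soak plate is at (535,325), the white thermometer in its parking tube is at (471,373), and a blue look-alike stands at (478,459).

```bash
python3 - <<'E'
from h import *
import pickle
d=pickle.load(open("d0.pkl","rb"));W=cloud(d["top"]);z=W[...,2]
def at(u,v,r=2):
    u=int(u/1.25);v=int(v/1.25);return np.nanmedian(W[v-r:v+r+1,u-r:u+r+1].reshape(-1,3),0).round(1)
for n,p in dict(bench=(600,420),g1=(438,224),g2=(375,297),g3=(414,338),well=(289,197),grip=(311,225),tab=(343,265),therm=(471,373),blue=(478,459),c1=(584,241),c2=(633,295),c3=(487,410),c4=(438,351),tape=(468,160),pw=(295,100)).items(): print(n,at(*p))
for n,p in dict(g1=(438,224),g2=(375,297),g3=(414,338)).items():
    c=at(*p);m=(np.hypot(W[...,0]-c[0],W[...,1]-c[1])<80)&(z>8)&(z<35)
    k,l=cv2.connectedComponents(m.astype(np.uint8));L=l[int(p[1]/1.25),int(p[0]/1.25)]
    Q=W[l==L][:,:2];mu=Q.mean(0);e=np.linalg.eigh(np.cov((Q-mu).T))[1][:,1];s=(Q-mu)@e;o=(Q-mu)@[-e[1],e[0]]
    print(n,mu.round(1),"axis",e.round(3),"ang",np.degrees(np.arctan2(e[1],e[0])).round(1),s.min().round(1),s.max().round(1),np.ptp(o).round(1),"mid",(mu+e*(s.min()+s.max())/2).round(1),len(Q))
# carrier: high points
c=at(311,225);m=(np.hypot(W[...,0]-c[0],W[...,1]-c[1])<170)&(z>28)&(z<85)
k,l,st,ce=cv2.connectedComponentsWithStats(m.astype(np.uint8));
for i in range(1,k):
    if st[i,4]>60: Q=W[l==i];print(i,st[i,4],Q.mean(0).round(1),cv2.minAreaRect(Q[:,:2].astype(np.float32)))
save(d["top"],"crop1.png",(160,110,360,310),3)
E
```

```text
bench [ 314.3 -504.2   -1. ]
g1 [ 619.5 -266.5   17.1]
g2 [ 504.6 -168.1   17.2]
g3 [ 440.5 -226.6   16.8]
well [651.6 -41.7  67.4]
grip [602.2 -75.7  71.3]
tab [ 554.4 -118.1   17.8]
therm [ 379.7 -300.   113.2]
blue [ 266.7 -308.9   87.1]
c1 [ 589.  -493.5   20.1]
c2 [ 500.7 -562.8   19. ]
c3 [ 331.2 -331.5   20. ]
c4 [ 420.6 -261.8   19.9]
tape [ 708.6 -312.9   56.3]
pw [829.9 -39.5  25.3]
g1 [ 617.8 -266.4] axis [-0.69   0.724] ang 133.6 -63.5 60.1 19.5 mid [ 618.9 -267.6] 483
g2 [ 503.  -166.9] axis [-0.761  0.648] ang 139.6 -63.2 60.3 19.8 mid [ 504.1 -167.9] 513
g3 [ 438.9 -224.3] axis [-0.568  0.823] ang 124.6 -63.1 60.4 19.8 mid [ 439.7 -225.4] 526
1 197 [739.   13.9  38.1] ((742.8550415039062, 12.057514190673828), (12.557455062866211, 56.50575256347656), 44.813053131103516)
2 192 [ 728.8 -182.5   36.9] ((729.5553588867188, -181.96591186523438), (94.88532257080078, 8.057958602905273), 49.51230239868164)
3 2949 [607.1 -69.4  39. ] ((611.878662109375, -68.93798828125), (110.0831527709961, 255.71270751953125), 37.25474166870117)
```

View pics/crop1.png

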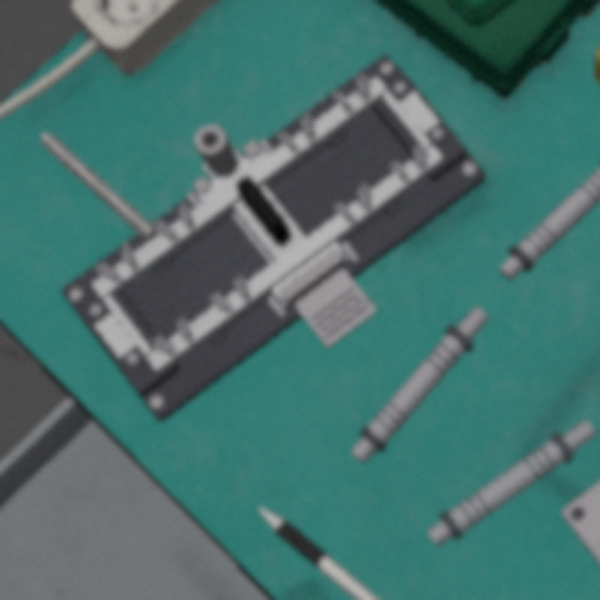

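```bash
J="python3 -m jog"
$J '[[[0.37,0.48,0],[0,0,-0.07],-1],[[0.73,0.95,0],[0,0,-0.14],-1],[[0.73,0.95,0],[0,0,-0.14],-1]]'
$J '[[[0.37,0.48,0],[0,0,-0.07],-1],[[0.73,0.95,0],[0,0,-0.14],-1],[[0.73,0.95,0],[0,0,-0.14],-1]]'
$J '[[[0.37,0.48,0],[0,0,-0.07],-1],[[0.73,0.95,0],[0,0,-0.14],-1],[[0.73,0.95,0],[0,0,-0.14],-1]]'
$J '[[[0.37,0.48,0],[0,0,-0.07],-1],[[0.73,0.95,0],[0,0,-0.15],-1],[[0.73,0.95,0],[0,0,-0.15],-1],[[0.73,0.95,0],[0,0,-0.15],-1],[[0.73,0.95,0],[0,0,-0.15],-1]]'
python3 - <<'E'
from h import *
s=read_state();im=get_image("wrist");print(s["position"],s["joints"],s["ee_rot"])
R=np.array(im["R"]);print(-R.T@im["t"],R,im["fx"]);save(im,"w1.png",None,1.25)
E
```

```text
clock: 0.4
position: [221.8, -509.8, 230.8]
ee_rot: [0.028, 1.0, 0.001, -0.0]
contact_force: [-0.3, -0.5, 0.6]
gripper_width: 85.7
grasp_force: 0.0
clock: 0.7
position: [294.7, -415.1, 231.0]
ee_rot: [0.174, 0.985, 0.0, -0.0]
contact_force: [0.6, -0.1, -0.6]
gripper_width: 85.3
grasp_force: 0.0
clock: 1.0
position: [367.7, -320.3, 231.1]
ee_rot: [0.316, 0.949, 0.0, -0.0]
contact_force: [-0.0, 0.3, -0.1]
gripper_width: 85.6
grasp_force: 0.0
clock: 1.5
position: [439.9, -226.6, 230.9]
ee_rot: [0.459, 0.889, -0.0, -0.001]
contact_force: [0.3, -0.3, -0.4]
gripper_width: 85.5
grasp_force: 0.0
[ 439.86604388 -226.56848052  230.88054714] [-1.46895250e-01  1.63135472e-01 -3.02516754e-01 -2.01770419e-04
 -1.10625916e+00 -2.37690992e+00] [ 4.58715934e-01  8.88582789e-01 -9.51416951e-05 -5.56700925e-04]
[ 392.17557011 -157.83725843  373.64952888] [[ 8.15520272e-01  5.78727738e-01 -9.44491089e-04]
 [ 5.48620772e-01 -7.72573129e-01  3.19602893e-01]
 [ 1.84233371e-01 -2.61160805e-01 -9.47551106e-01]] 425.80148555457146
```

View pics/w1.png

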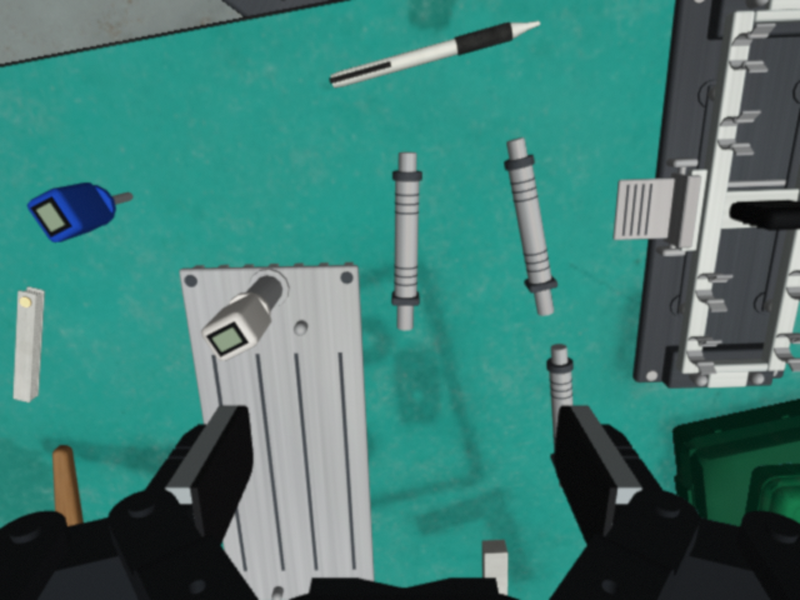

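The wrist view (800 scale) shows g3 with collars at (407,175) and (405,298), and g2 with collars at (519,161) and (541,285). The white thermometer is at (240,320), clearly distinct from the blue one at (75,212).

```bash
cat >> h.py <<'E'
def ray(im,u,v,z):
    R=np.array(im["R"]);c=-R.T@im["t"];d=R.T@np.array([(u-im["cx"])/im["fx"],(v-im["cy"])/im["fy"],1]);return c+d*(z-c[2])/d[2]
def toolyaw():
    from scipy.spatial.transform import Rotation as Ro
    M=Ro.from_quat(read_state()["ee_rot"]).as_matrix();return np.degrees(np.arctan2(M[1,1],M[0,1]))
def gauge(im,cen,r=75):
    """gauge near world cen -> mid-handle, axis angle, via dark collars"""
    W=cloud(im);z=W[...,2];m=(np.hypot(W[...,0]-cen[0],W[...,1]-cen[1])<r)&(z>6)&(z<30)
    k,l,st,_=cv2.connectedComponentsWithStats(m.astype(np.uint8));L=1+np.argmax(st[1:,4]);g=l==L
    Q=W[g][:,:2];mu=Q.mean(0);e=np.linalg.eigh(np.cov((Q-mu).T))[1][:,1]
    lum=im["frame"].max(-1).astype(float)[g];s=(Q-mu)@e
    dk=lum<85;a=np.median(s[dk&(s>20)&(s<60)]);b=np.median(s[dk&(s<-20)&(s>-60)])
    lat=(np.percentile((Q-mu)@[-e[1],e[0]],2)+np.percentile((Q-mu)@[-e[1],e[0]],98))/2
    return mu+e*(a+b)/2+lat*np.array([-e[1],e[0]]),np.degrees(np.arctan2(e[1],e[0])),a-b,(s.min(),s.max())
E
python3 - <<'E'
from h import *
im=get_image("wrist");print(toolyaw())
for c in((440,-225),(503,-167)): print(gauge(im,c))
for p in((407,175),(405,298),(519,161),(541,285)): print(ray(im,p[0]/1.25,p[1]/1.25,15).round(1))
E
```

```text
35.260943807395606
(array([ 437.22618663, -218.5792143 ]), np.float64(124.69448727773938), np.float64(84.94722804439428), (np.float64(-66.34734821136716), np.float64(57.68857188901932)))
(array([ 500.32642309, -161.69437567]), np.float64(139.59857855483432), np.float64(84.19900903672499), (np.float64(-66.25569615965125), np.float64(57.77581345790864)))
[ 412.7 -184.1   15. ]
[ 460.9 -254.4   15. ]
[ 467.2 -134.5   15. ]
[ 533.5 -191.2   15. ]
```

```bash
J="python3 -m jog"
$J '[[[-0.03,0.06,-0.5],[0,0,-0.005],-0.2],[[-0.03,0.06,-1],[0,0,-0.005],-0.2],[[-0.03,0.06,-1],[0,0,-0.005],-0.2]]'
$J '[[[0,0,-0.4],[0,0,0],-0.2],[[0,0,-0.8],[0,0,0],-0.2],[[0,0,-1],[0,0,0],-0.2],[[0,0,-1],[0,0,0],-0.2]]'
$J '[[[0,0,-0.15],[0,0,0],-0.2],[[0,0,-0.27],[0,0,0],-0.2],[[0,0,-0.27],[0,0,0],-0.2],[[0,0,-0.27],[0,0,0],-0.2]]'
$J '[[[0,0,0],[0,0,0],1],[[0,0,0],[0,0,0],1],[[0,0,0],[0,0,0],1],[[0,0,0],[0,0,0],1],[[0,0,0],[0,0,0],1],[[0,0,0],[0,0,0],1],[[0,0,0],[0,0,0],1],[[0,0,0],[0,0,0],1]]'
```

```text
clock: 1.9
position: [431.1, -220.9, 125.8]
ee_rot: [0.466, 0.885, -0.002, -0.007]
contact_force: [-0.0, 0.5, -0.7]
gripper_width: 51.4
grasp_force: 0.0
clock: 2.3
position: [436.1, -222.0, 30.6]
ee_rot: [0.465, 0.886, -0.001, -0.002]
contact_force: [0.1, 0.3, 0.7]
gripper_width: 51.1
grasp_force: 0.0
clock: 2.7
position: [438.5, -221.9, 6.3]
ee_rot: [0.464, 0.886, 0.0, 0.002]
contact_force: [0.5, 0.2, 0.8]
gripper_width: 51.2
grasp_force: 0.0
clock: 3.5
position: [437.4, -221.4, 5.4]
ee_rot: [0.464, 0.886, 0.0, 0.001]
contact_force: [-1.1, 0.8, 5.8]
gripper_width: 13.4
grasp_force: 58.5
```

```bash
J="python3 -m jog"
$J '[[[0,0,0.3],[0,0,0],1],[[0,0,0.7],[0,0,0],1],[[0,0,1],[0,0,0],1],[[0,0,1],[0,0,0],1]]'
$J '[[[0.2,0.2,0.4],[0,0,0.07],1],[[0.4,0.4,0.8],[0,0,0.14],1],[[0.6,0.55,1],[0,0,0.21],1],[[0.8,0.7,1],[0,0,0.28],1],[[0.84,0.75,1],[0,0,0.35],1],[[0.84,0.75,1],[0,0,0.42],1]]'
$J '[[[0.2,0.2,0],[0,0,0.07],1],[[0.4,0.4,0],[0,0,0.14],1],[[0.6,0.55,0],[0,0,0.21],1],[[0.8,0.7,0],[0,0,0.28],1],[[0.84,0.75,0],[0,0,0.35],1],[[0.84,0.75,0],[0,0,0.35],1],[[0.84,0.75,0],[0,0,0.35],1],[[0.84,0.75,0],[0,0,0.35],1]]'
python3 - <<'E'
from h import *
s=read_state();im=get_image("wrist");print(s["position"],s["joints"][-1],toolyaw());W=cloud(im)
import pickle;pickle.dump((im,s),open("w2.pkl","wb"));save(im,"w2.png",None,1.25)
E
```

```text
clock: 3.9
position: [439.9, -221.9, 108.9]
ee_rot: [0.464, 0.886, 0.001, 0.005]
contact_force: [0.5, 0.1, -0.9]
gripper_width: 13.1
grasp_force: 58.8
clock: 4.5
position: [521.1, -145.1, 203.2]
ee_rot: [0.039, 0.999, 0.0, -0.001]
contact_force: [-0.4, -0.4, -0.7]
gripper_width: 13.7
grasp_force: 58.8
clock: 5.3
position: [604.2, -71.7, 204.0]
ee_rot: [-0.317, 0.949, 0.0, -0.0]
contact_force: [0.8, -0.9, -0.2]
gripper_width: 13.6
grasp_force: 58.8
[604.16555782 -71.67615545 203.98793569] -1.0737795639600018 126.95470876056325
```

View pics/w2.png

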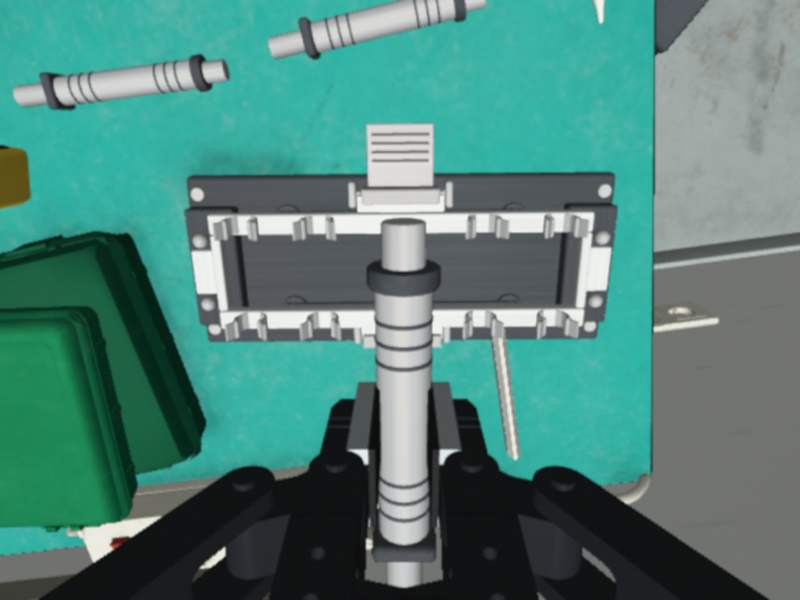

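Held gauge g3 is centred at about (403,400), with its near collar at (403,275) and far collar at (404,548). The carrier lies below with its four clip pairs per rail at rows ~228 and ~322, and its tongues at (203,267) and (593,268). All places are free.

```bash
cat >> h.py <<'E'
from scipy.optimize import least_squares
def carrier(im,p0,z0=24,gmax=58):
    """fit clip tops -> carrier x,y,yaw(deg)"""
    W=cloud(im);z=W[...,2];P=W[(z>z0+24)&(z<z0+34)&(im["frame"].max(-1)>60)][:,:2]
    T=np.array([(x,y+s*8.5) for x in(-30,30) for y in(-92,-48,48,92) for s in(-1,1)])
    p=np.array([*p0[:2],np.radians(p0[2])])
    for tol in(14,9,7):
        c,s=np.cos(p[2]),np.sin(p[2]);L=(P-p[:2])@np.array([[c,-s],[s,c]])
        d=np.linalg.norm(L[:,None]-T,axis=2);i=d.argmin(1);ok=d.min(1)<tol
        cen=[(T[k],P[ok&(i==k)].mean(0)) for k in range(16) if (ok&(i==k)).sum()>3]
        A=np.array([a for a,b in cen]);B=np.array([b for a,b in cen])
        f=lambda q:(A@np.array([[np.cos(q[2]),np.sin(q[2])],[-np.sin(q[2]),np.cos(q[2])]])+q[:2]-B).ravel()
        r=least_squares(f,p,loss='soft_l1');p=r.x
    return p[0],p[1],np.degrees(p[2]),len(cen),np.abs(r.fun).reshape(-1,2).mean(0)
def held(im,tcp,lo=-20,hi=40):
    W=cloud(im);z=W[...,2]-tcp[2];m=(np.hypot(W[...,0]-tcp[0],W[...,1]-tcp[1])<75)&(z>lo)&(z<hi)
    return W,m
E
python3 - <<'E'
from h import *
import pickle
im,s=pickle.load(open("w2.pkl","rb"))
print("carrier",carrier(im,(605,-72,37)))
W=cloud(im)
def at(u,v,r=1):
    u=int(u/1.25);v=int(v/1.25);return np.nanmedian(W[v-r:v+r+1,u-r:u+r+1].reshape(-1,3),0).round(1)
for p in((403,272),(404,300),(404,350),(404,400),(404,450),(404,548),(203,267),(593,268),(400,223),(400,148),(300,316)): print(p,at(*p))
# world of collar/axis: lateral edges at rows 310 & 500
f=im["frame"]
for r in(248,430): print(f[r,285:365:3].max(-1))
E
```

```text
carrier (np.float64(607.9065474854117), np.float64(-69.12015043005631), np.float64(37.38624807895101), 16, array([0.17275713, 0.21813102]))
(403, 272) [567.4 -98.1 214.4]
(404, 300) [572.9 -93.6 216.7]
(404, 350) [584.2 -85.3 216.8]
(404, 400) [596.3 -76.1 216.2]
(404, 450) [608.9 -66.5 216.5]
(404, 548) [636.3 -45.9 217.2]
(203, 267) [ 678.9 -167.7   30.7]
(593, 268) [536.   23.8  31. ]
(400, 223) [ 558.2 -105.8  211.1]
(400, 148) [ 550.8 -112.5   17.6]
(300, 316) [ 667.7 -102.7   35.1]
[176 176 177 179 181 137 168 184 193 197 208 217 219 218 211 205 200 190
 173 148 127 201 203 205 206 207 209]
[ 17  23  27 116 102  33  36  58 169 192 200 210 214 215 209 202 196 177
  82  35  34  53 106  33  26  18  18]
```

```bash
J="python3 -m jog"
$J '[[[-0.25,0.38,-0.1],[0,0,0.002],1],[[-0.5,0.76,-0.3],[0,0,0.002],1],[[-0.5,0.76,-0.6],[0,0,0.002],1],[[-0.5,0.76,-1],[0,0,0.002],1],[[-0.5,0.76,-1],[0,0,0.002],1],[[-0.5,0.76,-1],[0,0,0.002],1]]'
$J '[[[0,0,-0.2],[0,0,0],1],[[0,0,-0.3],[0,0,0],1],[[0,0,-0.3],[0,0,0],1],[[0,0,-0.3],[0,0,0],1],[[0,0,-0.3],[0,0,0],1]]'
python3 - <<'E'
from h import *
import pickle
s=read_state();im=get_image("wrist");print(s["position"],toolyaw());pickle.dump((im,s),open("w3.pkl","wb"));save(im,"w3.png",None,1.25)
print("carrier",carrier(im,(608,-69,37.4)))
E
```

```text
clock: 5.95
position: [555.1, 4.3, 104.9]
ee_rot: [-0.32, 0.948, -0.0, -0.0]
contact_force: [-0.1, -0.5, -0.0]
gripper_width: 13.2
grasp_force: 58.9
clock: 6.45
position: [555.7, 4.8, 75.5]
ee_rot: [-0.32, 0.947, -0.0, 0.001]
contact_force: [-0.7, -0.3, 0.8]
gripper_width: 13.5
grasp_force: 59.0
[555.73797314   4.82344033  75.54873939] 127.32399567405501
carrier (np.float64(607.5322778772219), np.float64(-68.6258556723503), np.float64(37.18893446841537), 9, array([0.92416533, 0.93781857]))
```

View pics/w3.png

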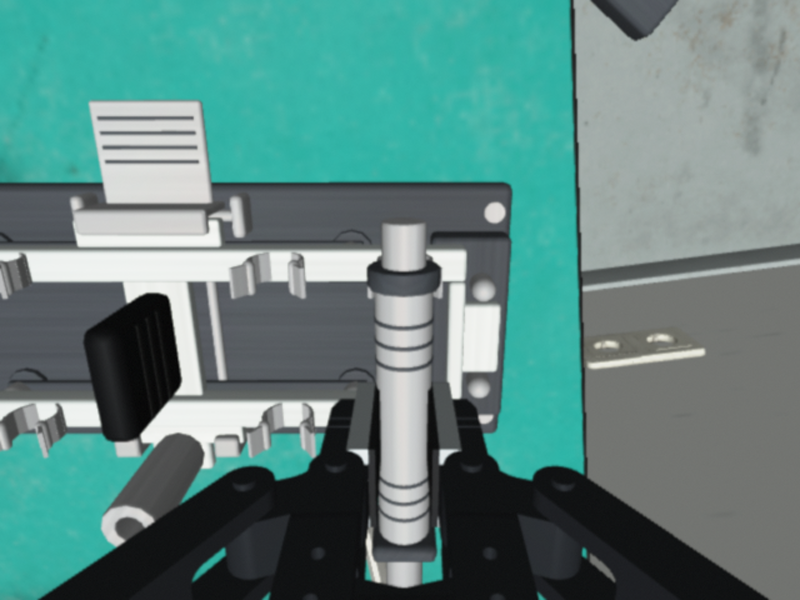

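```bash
J="python3 -m jog"
$J '[[[-0.013,-0.003,-0.1],[0,0,0],1],[[-0.013,-0.003,-0.15],[0,0,0],1],[[-0.013,-0.003,-0.2],[0,0,0],1],[[-0.013,-0.003,-0.2],[0,0,0],1]]'
$J '[[[0,0,-0.05],[0,0,0],1],[[0,0,-0.08],[0,0,0],1],[[0,0,-0.11],[0,0,0],1],[[0,0,-0.14],[0,0,0],1],[[0,0,-0.17],[0,0,0],1],[[0,0,-0.19],[0,0,0],1],[[0,0,-0.19],[0,0,0],1],[[0,0,-0.19],[0,0,0],1]]'
```

```text
clock: 6.9
position: [552.8, 4.3, 53.2]
ee_rot: [-0.32, 0.947, 0.0, -0.001]
contact_force: [0.3, -0.1, -0.8]
gripper_width: 13.3
grasp_force: 58.9
clock: 7.7
position: [554.6, 4.6, 37.0]
ee_rot: [-0.32, 0.947, -0.0, 0.001]
contact_force: [-2.6, 0.6, 9.5]
gripper_width: 13.2
grasp_force: 60.3
```

```bash
J="python3 -m jog"
$J '[[[0,0,-0.02],[0,0,0],1],[[0,0,-0.02],[0,0,0],1],[[0,0,-0.02],[0,0,0],1]]'
$J '[[[0,0,0.02],[0,0,0],0.2],[[0,0,0.02],[0,0,0],0.2],[[0,0,0.02],[0,0,0],0.2],[[0,0,0.02],[0,0,0],0.2],[[0,0,0.3],[0,0,0],0.2],[[0,0,0.7],[0,0,0],0.2],[[0,0,1],[0,0,0],-0.2],[[0,0,1],[0,0,0],-0.2]]'
$J '[[[0.1,-0.2,0.5],[0,0,0],-0.2],[[0.2,-0.4,1],[0,0,0],-0.2],[[0.2,-0.4,1],[0,0,0],-0.2],[[0.2,-0.4,1],[0,0,0],-0.2]]'
python3 - <<'E'
from h import *
import pickle
s=read_state();im=get_image("wrist");print(s["position"],toolyaw());pickle.dump((im,s),open("w4.pkl","wb"));save(im,"w4.png",None,1.25)
print("carrier",carrier(im,(608,-69,37.4)))
W=cloud(im)
c,q=np.cos(np.radians(37.39)),np.sin(np.radians(37.39));L=(W[...,:2]-[607.9,-69.1])@np.array([[c,-q],[q,c]])
for x in(-54,-15,0,15,54,64):
    m=(abs(L[...,0]-x)<3)&(abs(L[...,1]-92)<9)&(W[...,2]>36);print(x,np.nanpercentile(W[m][:,2],90) if m.any() else None)
for g in((503,-167),(619,-265)): print(gauge(im,g))
E
```

```text
clock: 8.0
position: [554.7, 4.6, 36.8]
ee_rot: [-0.321, 0.947, -0.001, 0.001]
contact_force: [-5.8, 0.6, 21.5]
gripper_width: 13.6
grasp_force: 61.4
clock: 8.8
position: [556.5, 5.0, 137.7]
ee_rot: [-0.32, 0.947, -0.001, 0.005]
contact_force: [1.0, 0.8, 0.3]
gripper_width: 50.9
grasp_force: 0.0
clock: 9.2
position: [574.4, -35.9, 234.2]
ee_rot: [-0.319, 0.948, -0.0, 0.002]
contact_force: [0.3, 0.0, -1.6]
gripper_width: 51.3
grasp_force: 0.0
[574.39879908 -35.93073331 234.23670312] 127.25768316443302
carrier (np.float64(607.7491799872903), np.float64(-68.94135401644971), np.float64(37.372973121221214), 16, array([0.39804332, 0.38205029]))
-54 49.07747814474695
-15 307.8043463584575
0 294.83132330916567
15 51.04977352033363
54 49.27695919316
64 49.03037581043464
(array([ 500.63670715, -160.36322707]), np.float64(139.32238006096398), np.float64(84.06344768197472), (np.float64(-63.302923982949615), np.float64(60.50766709784521)))
(array([ 615.25366688, -259.40061524]), np.float64(133.85755094169173), np.float64(86.01679250076154), (np.float64(-59.555126549759876), np.float64(53.90064401275995)))
```

View pics/w4.png

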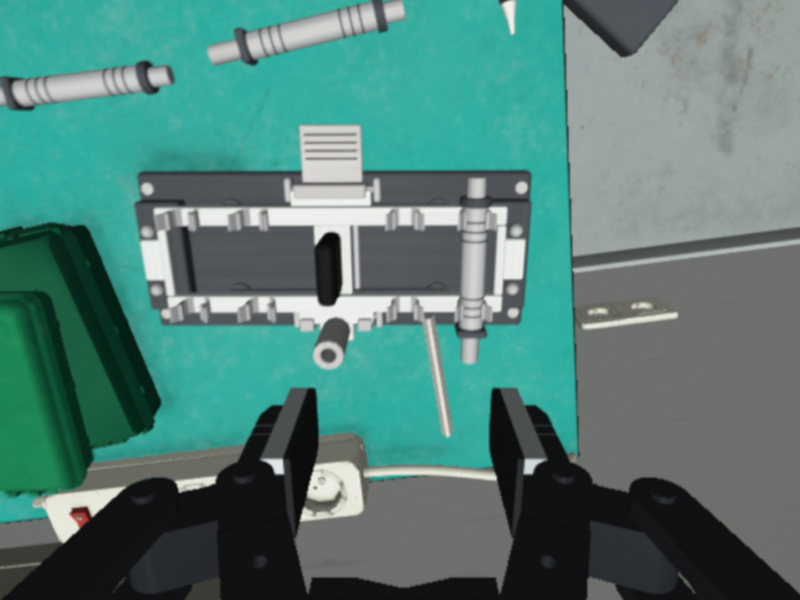

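Gauge seated in place 4 (472,265): handle top is about 50 mm, and the collars are outside the clips. Next is g2.

```bash
J="python3 -m jog"
$J '[[[-0.2,-0.3,0],[0,0,-0.07],-0.2],[[-0.3,-0.5,0],[0,0,-0.14],-0.2],[[-0.4,-0.7,0],[0,0,-0.21],-0.2],[[-0.5,-0.8,0],[0,0,-0.28],-0.2],[[-0.6,-0.9,0],[0,0,-0.35],-0.2],[[-0.74,-1,0],[0,0,-0.42],-0.2],[[-0.74,-1,0],[0,0,-0.42],-0.2]]'
$J '[[[0,-0.25,-0.4],[0,0,-0.07],-0.2],[[0,-0.25,-0.8],[0,0,-0.14],-0.2],[[0,-0.25,-1],[0,0,-0.21],-0.2],[[0,-0.25,-1],[0,0,-0.228],-0.2],[[0,-0.25,-1],[0,0,-0.228],-0.2],[[0,-0.25,-1],[0,0,-0.228],-0.2]]'
python3 - <<'E'
from h import *
im=get_image("wrist");print(read_state()["position"],toolyaw(),gauge(im,(500,-161)))
E
```

```text
clock: 9.95
position: [496.8, -135.7, 230.8]
ee_rot: [0.115, 0.993, 0.0, -0.003]
contact_force: [-0.0, -1.0, -0.3]
gripper_width: 51.1
grasp_force: 0.0
clock: 10.55
position: [499.6, -160.1, 132.5]
ee_rot: [0.344, 0.939, -0.0, -0.001]
contact_force: [-0.7, 0.6, -0.6]
gripper_width: 51.6
grasp_force: 0.0
[ 499.76879555 -160.11456189  133.02458667] 49.699045943941904 (array([ 500.33388861, -160.94926835]), np.float64(139.5453689882641), np.float64(84.43029769639708), (np.float64(-67.53537267923754), np.float64(56.594790317808695)))
```

```bash
J="python3 -m jog"
$J '[[[0.005,-0.008,-0.4],[0,0,0],-0.2],[[0.005,-0.008,-0.8],[0,0,0],-0.2],[[0.005,-0.008,-1],[0,0,0],-0.2],[[0.005,-0.008,-1],[0,0,0],-0.2]]'
$J '[[[0,0,-0.15],[0,0,0],-0.2],[[0,0,-0.25],[0,0,0],-0.2],[[0,0,-0.3],[0,0,0],-0.2],[[0,0,-0.3],[0,0,0],-0.2],[[0,0,-0.3],[0,0,0],-0.2]]'
$J '[[[0,0,0],[0,0,0],1],[[0,0,0],[0,0,0],1],[[0,0,0],[0,0,0],1],[[0,0,0],[0,0,0],1],[[0,0,0],[0,0,0],1],[[0,0,0],[0,0,0],1],[[0,0,0],[0,0,0],1]]'
```

```text
clock: 11.0
position: [498.1, -161.0, 30.8]
ee_rot: [0.345, 0.939, -0.001, -0.003]
contact_force: [-0.9, 0.3, -0.6]
gripper_width: 51.2
grasp_force: 0.0
clock: 11.5
position: [500.6, -161.4, 4.0]
ee_rot: [0.345, 0.938, 0.0, 0.001]
contact_force: [0.9, 0.2, 0.5]
gripper_width: 51.2
grasp_force: 0.0
clock: 12.2
position: [500.4, -161.3, 3.9]
ee_rot: [0.345, 0.938, 0.0, 0.0]
contact_force: [0.1, 0.8, 5.2]
gripper_width: 13.5
grasp_force: 58.6
```

```bash
J="python3 -m jog"
$J '[[[0,0,0.3],[0,0,0],1],[[0,0,0.7],[0,0,0],1],[[0,0,1],[0,0,0],1],[[0,0,1],[0,0,0],1]]'
$J '[[[0.1,0,0.4],[0,0,0.07],1],[[0.3,0.05,0.8],[0,0,0.14],1],[[0.5,0.1,0.9],[0,0,0.21],1],[[0.7,0.1,0.9],[0,0,0.28],1],[[0.83,0.1,0.9],[0,0,0.35],1],[[0.83,0.1,0.9],[0,0,0.35],1]]'
$J '[[[0.2,0.05,0],[0,0,0.07],1],[[0.4,0.09,0],[0,0,0.14],1],[[0.6,0.09,0],[0,0,0.21],1],[[0.8,0.09,0],[0,0,0.28],1],[[0.8,0.09,0],[0,0,0.298],1],[[0.8,0.09,0],[0,0,0.298],1],[[0.8,0.09,0],[0,0,0.298],1],[[0.8,0.09,0],[0,0,0.298],1]]'
cat >> h.py <<'E'
def heldgauge(im,tcp):
    W=cloud(im);f=im["frame"].max(-1);M=np.zeros(f.shape,bool);M[:,300:345]=1
    z=W[...,2]-tcp[2];ok=M&(z>2)&(z<22)&(np.hypot(W[...,0]-tcp[0],W[...,1]-tcp[1])<80)
    v=np.where(ok)[0];out=[]
    for a,b in((195,245),(420,450)):
        m=ok&(f<75);m[:a]=0;m[b:]=0;Q=W[m];out.append((Q[:,:3].mean(0)+0))
    mid=(out[0]+out[1])/2;e=out[1]-out[0];return mid,np.degrees(np.arctan2(e[1],e[0])),np.hypot(e[0],e[1])
E
python3 - <<'E'
from h import *
import pickle
im,s=pickle.load(open("w2.pkl","rb"));print("ref",heldgauge(im,s["position"]),s["position"])
s=read_state();im=get_image("wrist");print(s["position"],toolyaw(),heldgauge(im,s["position"]));print(carrier(im,(607.8,-69,37.38)))
pickle.dump((im,s),open("w5.pkl","wb"))
E
```

```text
clock: 12.6
position: [503.0, -161.7, 107.5]
ee_rot: [0.345, 0.939, 0.001, 0.005]
contact_force: [0.7, 0.7, -0.5]
gripper_width: 13.5
grasp_force: 58.7
clock: 13.2
position: [583.6, -151.1, 191.3]
ee_rot: [-0.014, 1.0, 0.0, -0.001]
contact_force: [-1.0, -0.0, -1.0]
gripper_width: 13.6
grasp_force: 58.7
clock: 14.0
position: [662.3, -142.4, 193.1]
ee_rot: [-0.319, 0.948, 0.0, -0.0]
contact_force: [0.7, -0.9, -0.0]
gripper_width: 13.3
grasp_force: 58.7
ref (array([602.02821947, -71.91514239, 214.95426003]), np.float64(36.50051822721149), np.float64(85.5045526976301)) [604.16555782 -71.67615545 203.98793569]
[ 662.3139046  -142.38638492  193.07252819] 127.23895816945418 (array([ 662.2419213 , -141.47014369,  204.89564723]), np.float64(36.68101707930196), np.float64(85.86297419822365))
(np.float64(607.8513781900041), np.float64(-69.35657166354045), np.float64(37.17580184696666), 14, array([0.48020175, 0.50462649]))
```

```bash
J="python3 -m jog"
$J '[[[0.011,-0.001,-0.3],[0,0,0.001],1],[[0.011,-0.001,-0.6],[0,0,0.001],1],[[0.011,-0.001,-0.9],[0,0,0.001],1],[[0.011,-0.001,-1],[0,0,0.001],1],[[0.011,-0.001,-1],[0,0,0.001],1]]'
$J '[[[0,0,-0.2],[0,0,0],1],[[0,0,-0.35],[0,0,0],1],[[0,0,-0.4],[0,0,0],1],[[0,0,-0.4],[0,0,0],1],[[0,0,-0.4],[0,0,0],1]]'
$J '[[[0,0,-0.03],[0,0,0],1],[[0,0,-0.06],[0,0,0],1],[[0,0,-0.09],[0,0,0],1],[[0,0,-0.12],[0,0,0],1],[[0,0,-0.15],[0,0,0],1],[[0,0,-0.18],[0,0,0],1],[[0,0,-0.18],[0,0,0],1],[[0,0,-0.18],[0,0,0],1]]'
```

```text
clock: 14.55
position: [663.1, -142.5, 91.9]
ee_rot: [-0.321, 0.947, 0.001, -0.002]
contact_force: [0.0, 0.0, -0.5]
gripper_width: 13.5
grasp_force: 58.7
clock: 15.05
position: [664.8, -142.6, 54.3]
ee_rot: [-0.321, 0.947, -0.0, 0.001]
contact_force: [-0.0, 0.0, -0.0]
gripper_width: 13.6
grasp_force: 58.7
clock: 15.85
position: [664.8, -142.8, 36.4]
ee_rot: [-0.321, 0.947, -0.001, 0.001]
contact_force: [-0.3, -1.1, 5.1]
gripper_width: 13.4
grasp_force: 59.3
```

```bash
J="python3 -m jog"
$J '[[[0,0,-0.03],[0,0,0],1],[[0,0,-0.03],[0,0,0],1],[[0,0,-0.03],[0,0,0],1]]'
$J '[[[0,0,0.03],[0,0,0],0.2],[[0,0,0.03],[0,0,0],0.2],[[0,0,0.03],[0,0,0],0.2],[[0,0,0.03],[0,0,0],0.2],[[0,0,0.3],[0,0,0],0.2],[[0,0,0.7],[0,0,0],0.2],[[0,0,1],[0,0,0],-0.2],[[0,0,1],[0,0,0],-0.2]]'
$J '[[[-0.2,0.1,0.5],[0,0,0],-0.2],[[-0.3,0.2,1],[0,0,0],-0.2],[[-0.3,0.2,1],[0,0,0],-0.2],[[-0.3,0.2,1],[0,0,0],-0.2]]'
python3 - <<'E'
from h import *
s=read_state();im=get_image("wrist");print(s["position"],toolyaw());save(im,"w6.png",None,1.25)
W=cloud(im)
c,q=np.cos(np.radians(37.38)),np.sin(np.radians(37.38));L=(W[...,:2]-[607.8,-69.1])@np.array([[c,-q],[q,c]])
for y in(-92,92):
  for x in(-54,-10,0,15,54,60):
    m=(abs(L[...,0]-x)<3)&(abs(L[...,1]-y)<9)&(W[...,2]>36)&(W[...,2]<90);print(y,x,np.nanpercentile(W[m][:,2],90).round(1) if m.any() else None,end="; ")
try: print(gauge(im,(616,-261)))
except Exception as e: print(e)
E
```

```text
clock: 16.15
position: [664.9, -142.8, 35.5]
ee_rot: [-0.321, 0.947, -0.001, 0.001]
contact_force: [-4.9, 0.7, 13.8]
gripper_width: 13.1
grasp_force: 60.4
clock: 16.95
position: [667.3, -142.8, 137.8]
ee_rot: [-0.321, 0.947, -0.002, 0.005]
contact_force: [0.7, 0.4, 0.1]
gripper_width: 51.2
grasp_force: 0.0
clock: 17.35
position: [634.8, -122.0, 234.3]
ee_rot: [-0.321, 0.947, -0.0, 0.002]
contact_force: [0.2, -0.6, -1.1]
gripper_width: 50.9
grasp_force: 0.0
[ 634.75753835 -122.00531518  234.2541905 ] 127.44534142224221
-92 -54 49.2; -92 -10 51.2; -92 0 51.1; -92 15 51.0; -92 54 48.6; -92 60 48.9; 92 -54 49.2; 92 -10 51.4; 92 0 51.3; 92 15 51.2; 92 54 48.9; 92 60 48.7; (array([ 639.9821906, -219.2458485]), np.float64(138.84390236859232), np.float64(84.79435692081198), (np.float64(-60.97708442218715), np.float64(59.45416841653409)))
```

View pics/w6.png

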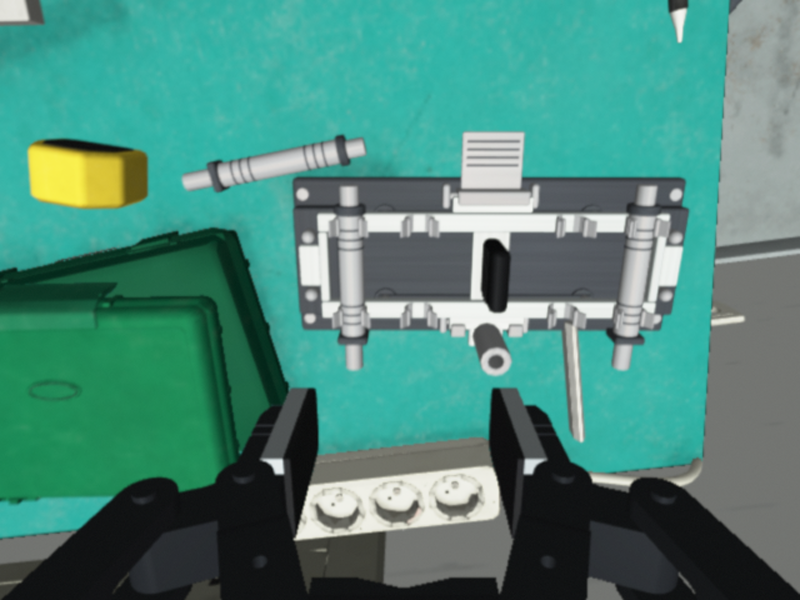

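The image shows places 1 and 4 seated at (350,265) and (637,265). The third gauge has been knocked to about (281,163), right beside the dock corner at (295,180), so I'll re-measure it and check finger clearance.

```bash
J="python3 -m jog"
$J '[[[0,-0.2,0],[0,0,-0.07],-0.2],[[0,-0.4,0],[0,0,-0.14],-0.2],[[0.1,-0.6,0],[0,0,-0.21],-0.2],[[0.13,-0.8,0],[0,0,-0.28],0],[[0.13,-1,0],[0,0,-0.35],0],[[0.13,-1,0],[0,0,-0.42],0]]'
$J '[[[0,-0.04,0],[0,0,-0.07],0],[[0,-0.04,0],[0,0,-0.14],0],[[0,-0.04,0],[0,0,-0.21],0],[[0,-0.04,0],[0,0,-0.235],0],[[0,-0.04,0],[0,0,-0.235],0],[[0,-0.04,0],[0,0,-0.235],0]]'
python3 - <<'E'
from h import *
s=read_state();im=get_image("wrist");print(s["position"],toolyaw(),s["gripper_width"])
g=gauge(im,(640,-219));g=gauge(im,g[0]);print(g);save(im,"w7.png",None,1.25)
e=np.array([np.cos(np.radians(g[1])),np.sin(np.radians(g[1]))])
c,q=np.cos(np.radians(37.38)),np.sin(np.radians(37.38))
T=get_image("top");t=g[0]-11*e;n=np.array([-e[1],e[0]])
for im2 in(im,T):
  W=cloud(im2);d=W[...,:2]-t;a,b=d@e,d@n
  for lo,nm in((5,"low"),(65,"hi")):
    m=(W[...,2]>lo)&(W[...,2]<150)&(abs(a)<(12 if lo==5 else 55))&(abs(b)<60)&(abs(b)>9)
    print(nm,m.sum(),[(round(x),round(y),round(z)) for x,y,z in zip(a[m],b[m],W[...,2][m])][::max(1,m.sum()//12)])
E
```

```text
clock: 18.0
position: [646.1, -224.8, 228.3]
ee_rot: [0.117, 0.993, 0.0, -0.003]
contact_force: [0.0, 0.2, -0.2]
gripper_width: 43.0
grasp_force: 0.0
clock: 18.6
position: [646.6, -226.5, 230.0]
ee_rot: [0.351, 0.936, -0.0, -0.002]
contact_force: [-0.0, -0.2, 0.1]
gripper_width: 42.7
grasp_force: 0.0
[ 646.62309551 -226.49313845  230.03264577] 48.88575336106875 42.74707835878275
(array([ 640.32761631, -219.55282146]), np.float64(138.611126563063), np.float64(84.21542404302963), (np.float64(-66.02223766022378), np.float64(57.938796504326355)))
low 91 [(11, -25, 7), (12, -33, 21), (11, -40, 23), (11, -46, 23), (12, -51, 24), (10, -44, 23), (11, -50, 25), (12, -57, 30), (10, -51, 24), (10, -57, 23), (9, -51, 23), (9, -57, 24), (8, -56, 24)]
hi 0 []
low 47 [(10, -60, 29), (12, -59, 28), (7, -56, 24), (7, -53, 23), (8, -50, 25), (9, -49, 23), (10, -48, 22), (11, -44, 23), (11, -41, 25), (10, -37, 24), (11, -33, 22), (12, -25, 9), (11, -21, 10), (11, -16, 6), (0, 9, 12), (7, 10, 11)]
hi 0 []
```

View pics/w7.png

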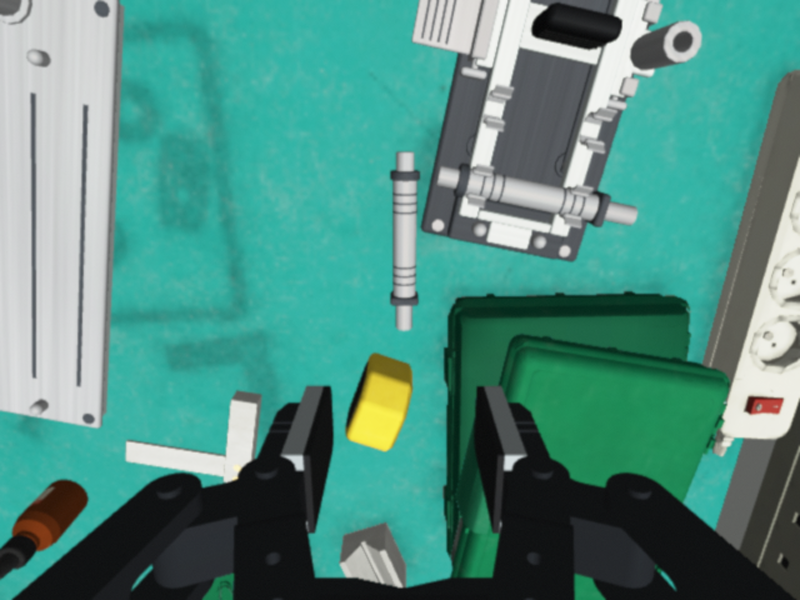

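```bash
J="python3 -m jog"
$J '[[[0.072,-0.05,-0.4],[0,0,0],0.3],[[0.072,-0.05,-0.8],[0,0,0],0.3],[[0.072,-0.05,-1],[0,0,0],0.3],[[0.072,-0.05,-1],[0,0,0],0.3],[[0.072,-0.05,-1],[0,0,0],0.3]]'
$J '[[[0,0,-0.3],[0,0,0],0.3],[[0,0,-0.6],[0,0,0],0.3],[[0,0,-0.9],[0,0,0],0.3],[[0,0,-0.9],[0,0,0],0.3],[[0,0,-0.9],[0,0,0],0.3],[[0,0,-0.9],[0,0,0],0.3]]'
```

```text
clock: 19.2
position: [654.8, -231.7, 132.8]
ee_rot: [0.351, 0.936, -0.0, 0.0]
contact_force: [0.6, 0.1, 1.2]
gripper_width: 29.9
grasp_force: 0.0
clock: 19.8
position: [656.5, -231.9, 45.6]
ee_rot: [0.351, 0.936, 0.0, 0.003]
contact_force: [-0.7, 0.2, 1.4]
gripper_width: 29.7
grasp_force: 0.0
```

```bash
J="python3 -m jog"
$J '[[[-0.02,0,-0.2],[0,0,0],0.3],[[-0.02,0,-0.35],[0,0,0],0.3],[[-0.02,0,-0.42],[0,0,0],0.3],[[-0.02,0,-0.42],[0,0,0],0.3],[[-0.02,0,-0.42],[0,0,0],1],[[-0.02,0,-0.42],[0,0,0],1],[[-0.02,0,-0.42],[0,0,0],1],[[-0.02,0,-0.42],[0,0,0],1],[[-0.02,0,-0.42],[0,0,0],1],[[-0.02,0,-0.42],[0,0,0],1]]'
$J '[[[0,0,0.1],[0,0,0],1],[[0,0,0.15],[0,0,0],1],[[-0.15,-0.17,0.15],[0,0,0],1],[[-0.3,-0.34,0.15],[0,0,0],1],[[-0.3,-0.34,0.15],[0,0,0],1],[[-0.3,-0.34,0.08],[0,0,0],1],[[-0.3,-0.34,0.03],[0,0,0],1],[[-0.3,-0.34,0],[0,0,0],1],[[-0.3,-0.34,0],[0,0,0],1],[[-0.3,-0.34,0],[0,0,0],1]]'
$J '[[[0,0,0],[0,0,0],0.2],[[0,0,0],[0,0,0],0.2],[[0,0,0],[0,0,0],0.2],[[0,0,0],[0,0,0],0.2],[[0,0,1],[0,0,0],0.2],[[0,0,1],[0,0,0],0.2],[[0,0,1],[0,0,0],0.2],[[0,0,1],[0,0,0],0.2],[[0,0,1],[0,0,0],0.2]]'
python3 - <<'E'
from h import *
s=read_state();im=get_image("wrist");print(s["position"],toolyaw());print(gauge(im,(610,-253)))
E
```

```text
clock: 20.8
position: [653.0, -231.6, 1.0]
ee_rot: [0.351, 0.936, 0.0, 0.001]
contact_force: [-0.0, 1.2, 3.8]
gripper_width: 13.4
grasp_force: 58.8
clock: 21.8
position: [621.8, -265.5, 1.0]
ee_rot: [0.351, 0.936, -0.001, -0.001]
contact_force: [-3.8, 0.1, 6.3]
gripper_width: 13.7
grasp_force: 59.5
clock: 22.7
position: [621.6, -265.1, 99.3]
ee_rot: [0.352, 0.936, 0.0, -0.001]
contact_force: [0.1, 0.4, -0.8]
gripper_width: 34.0
grasp_force: 0.0
[ 621.56203373 -265.10350965   99.27199137] 48.8327527045974
(array([ 609.45111269, -253.12117276]), np.float64(138.63924735668996), np.float64(84.45601940266124), (np.float64(-67.90945225049988), np.float64(56.33258952726003)))
```

```bash
J="python3 -m jog"
$J '[[[-0.12,0.12,0],[0,0,0],0.1],[[-0.12,0.12,-0.3],[0,0,0],0.1],[[-0.12,0.12,-0.6],[0,0,0],0.1],[[-0.12,0.12,-0.85],[0,0,0],0.1],[[-0.12,0.12,-0.96],[0,0,0],0.1],[[-0.12,0.12,-0.96],[0,0,0],0.1],[[-0.12,0.12,-0.96],[0,0,0],0.1],[[-0.12,0.12,-0.96],[0,0,0],1],[[-0.12,0.12,-0.96],[0,0,0],1],[[-0.12,0.12,-0.96],[0,0,0],1],[[-0.12,0.12,-0.96],[0,0,0],1],[[-0.12,0.12,-0.96],[0,0,0],1],[[-0.12,0.12,-0.96],[0,0,0],1],[[-0.12,0.12,-0.96],[0,0,0],1]]'
$J '[[[0,0,0.3],[0,0,0],1],[[0,0,0.7],[0,0,0],1],[[0,0,1],[0,0,0],1],[[0,0,1],[0,0,0],1]]'
```

```text
clock: 24.15
position: [611.3, -253.6, 5.9]
ee_rot: [0.351, 0.936, 0.0, 0.001]
contact_force: [-0.7, 0.3, 6.0]
gripper_width: 13.0
grasp_force: 58.9
clock: 24.55
position: [613.3, -254.3, 109.8]
ee_rot: [0.351, 0.936, 0.0, 0.005]
contact_force: [0.7, 0.1, -0.3]
gripper_width: 13.9
grasp_force: 58.7
```

```bash
J="python3 -m jog"
$J '[[[0,0.2,0.4],[0,0,0.07],1],[[0,0.5,0.8],[0,0,0.14],1],[[-0.1,0.8,0.9],[0,0,0.21],1],[[-0.15,1,0.9],[0,0,0.28],1],[[-0.15,1,0.9],[0,0,0.35],1]]'
$J '[[[0,0.3,0],[0,0,0.07],1],[[0,0.6,0],[0,0,0.14],1],[[-0.1,1,0],[0,0,0.21],1],[[-0.17,1,0],[0,0,0.28],1],[[-0.17,1,0],[0,0,0.304],1],[[-0.17,1,0],[0,0,0.304],1]]'
$J '[[[0,0.22,0],[0,0,0],1],[[0,0.22,0],[0,0,0],1],[[0,0.22,0],[0,0,0],1],[[0,0.22,0],[0,0,0],1],[[0,0.22,0],[0,0,0],1]]'
python3 - <<'E'
from h import *
s=read_state();im=get_image("wrist");print(s["position"],toolyaw(),heldgauge(im,s["position"]));print(carrier(im,(607.8,-69.1,37.38)))
E
```

```text
clock: 25.05
position: [594.3, -150.9, 194.2]
ee_rot: [-0.012, 1.0, 0.001, -0.0]
contact_force: [1.0, -0.9, 0.1]
gripper_width: 13.3
grasp_force: 58.7
clock: 25.65
position: [577.6, -53.0, 193.4]
ee_rot: [-0.32, 0.947, 0.0, -0.001]
contact_force: [0.1, 0.3, -1.0]
gripper_width: 13.2
grasp_force: 58.8
clock: 26.15
position: [578.3, -32.0, 194.1]
ee_rot: [-0.319, 0.948, 0.0, -0.0]
contact_force: [-0.2, 0.0, -0.4]
gripper_width: 13.5
grasp_force: 58.9
[578.26542803 -31.9963359  194.11356784] 127.26118575647901 (array([577.52894429, -31.50064189, 204.90517787]), np.float64(36.61368257985439), np.float64(85.22556870696455))
(np.float64(607.0495565799897), np.float64(-69.59605240633519), np.float64(38.05678368623905), 14, array([0.73549413, 0.80025527]))
```

```bash
J="python3 -m jog"
$J '[[[0.002,0.01,-0.3],[0,0,0.001],1],[[0.002,0.01,-0.6],[0,0,0.001],1],[[0.002,0.01,-0.9],[0,0,0.001],1],[[0.002,0.01,-1],[0,0,0.001],1],[[0.002,0.01,-1],[0,0,0.001],1]]'
$J '[[[0,0,-0.2],[0,0,0],1],[[0,0,-0.35],[0,0,0],1],[[0,0,-0.4],[0,0,0],1],[[0,0,-0.4],[0,0,0],1],[[0,0,-0.4],[0,0,0],1]]'
$J '[[[0,0,-0.03],[0,0,0],1],[[0,0,-0.06],[0,0,0],1],[[0,0,-0.09],[0,0,0],1],[[0,0,-0.12],[0,0,0],1],[[0,0,-0.15],[0,0,0],1],[[0,0,-0.18],[0,0,0],1],[[0,0,-0.2],[0,0,0],1],[[0,0,-0.2],[0,0,0],1]]'
```

```text
clock: 26.7
position: [577.8, -30.9, 93.0]
ee_rot: [-0.321, 0.947, 0.0, -0.002]
contact_force: [0.0, -1.2, -0.0]
gripper_width: 13.1
grasp_force: 58.9
clock: 27.2
position: [579.7, -30.3, 55.8]
ee_rot: [-0.321, 0.947, -0.0, 0.001]
contact_force: [-1.0, 0.1, -1.0]
gripper_width: 13.6
grasp_force: 58.8
clock: 28.0
position: [580.2, -30.7, 37.3]
ee_rot: [-0.322, 0.947, -0.001, 0.002]
contact_force: [-2.7, -1.9, 15.6]
gripper_width: 13.3
grasp_force: 60.6
```

```bash
J="python3 -m jog"
$J '[[[0,0,-0.015],[0,0,0],1],[[0,0,-0.015],[0,0,0],1],[[0,0,-0.015],[0,0,0],1]]'
$J '[[[0,0,0.03],[0,0,0],0.3],[[0,0,0.03],[0,0,0],0.3],[[0,0,0.03],[0,0,0],0.3],[[0,0,0.03],[0,0,0],0.3],[[0,0,0.3],[0,0,0],0.3],[[0,0,0.7],[0,0,0],0.3],[[0,0,1],[0,0,0],1],[[0,0,1],[0,0,0],1]]'
$J '[[[-0.1,-0.2,0.5],[0,0,0],1],[[-0.3,-0.5,1],[0,0,0],1],[[-0.3,-0.5,1],[0,0,0],1],[[-0.3,-0.5,1],[0,0,0],1]]'
python3 - <<'E'
from h import *
s=read_state();im=get_image("wrist");print(s["position"],toolyaw(),s["gripper_width"]);save(im,"w8.png",None,1.25)
W=cloud(im)
c,q=np.cos(np.radians(37.38)),np.sin(np.radians(37.38));L=(W[...,:2]-[607.8,-69.1])@np.array([[c,-q],[q,c]])
for y in(-92,48,92):
  for x in(-54,-10,0,15,54,60):
    m=(abs(L[...,0]-x)<3)&(abs(L[...,1]-y)<9)&(W[...,2]>36)&(W[...,2]<90);print(y,x,np.nanpercentile(W[m][:,2],90).round(1) if m.any() else None,end="; ")
m=(W[...,2]>12)&(W[...,2]<23)&(L[...,0]<-62)&(abs(L[...,1])<40)&(L[...,0]>-110)
print("\ntab",m.sum(),np.percentile(L[m],[1,50,99],axis=0),np.median(W[m][:,2]))
E
```

```text
clock: 28.3
position: [580.2, -30.7, 37.2]
ee_rot: [-0.322, 0.947, -0.001, 0.002]
contact_force: [-5.8, -0.9, 22.7]
gripper_width: 13.3
grasp_force: 61.4
clock: 29.1
position: [581.5, -30.1, 137.2]
ee_rot: [-0.321, 0.947, -0.001, 0.004]
contact_force: [0.7, -0.2, 0.1]
gripper_width: 1.5
grasp_force: 0.0
clock: 29.5
position: [548.9, -81.2, 234.4]
ee_rot: [-0.32, 0.947, -0.0, 0.002]
contact_force: [0.1, 0.0, -1.0]
gripper_width: 0.2
grasp_force: 0.0
[548.85472925 -81.16675868 234.44544049] 127.37022171602507 0.2397986934024842
-92 -54 49.1; -92 -10 51.0; -92 0 51.2; -92 15 51.0; -92 54 48.7; -92 60 48.6; 48 -54 49.1; 48 -10 51.4; 48 0 51.2; 48 15 51.0; 48 54 None; 48 60 None; 92 -54 49.2; 92 -10 51.0; 92 0 50.9; 92 15 51.0; 92 54 49.0; 92 60 48.9; 
tab 1329 [[-85.40077486 -19.5296533 ]
 [-74.37701461   0.23269163]
 [-62.49403014  19.77619415]] 18.248188623638473
```

View pics/w8.png

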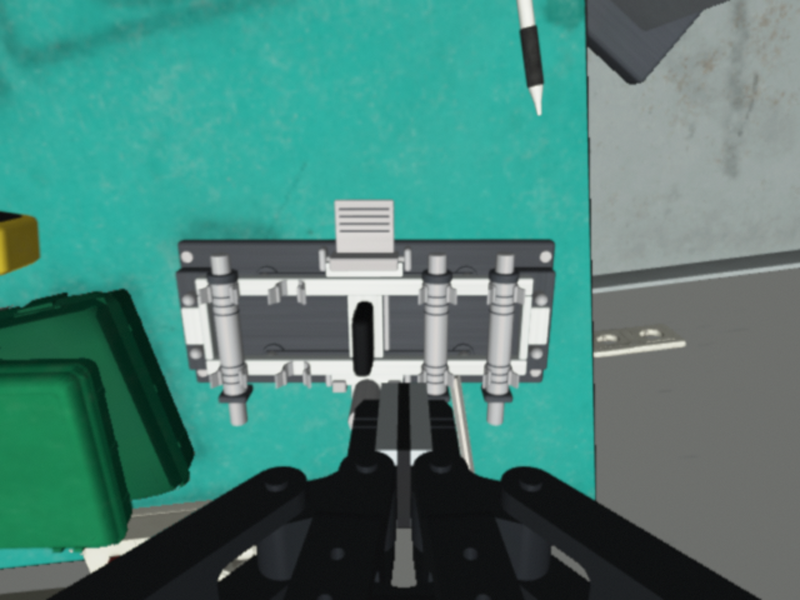

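All three gauges are seated: handle tops ~51 mm in places 1, 3 and 4, with 2 empty. The tab is at (364,226), and its outer edge measures x = -85 in the dock frame at height 18 mm. Next I press it.

```bash
J="python3 -m jog"
$J '[[[0,-0.16,-0.5],[0,0,0],1],[[0,-0.32,-1],[0,0,0],1],[[0,-0.32,-1],[0,0,0],1]]'
$J '[[[0,0,-0.4],[0,0,0],1],[[0,0,-0.8],[0,0,0],1],[[0,0,-1],[0,0,0],1],[[0,0,-1],[0,0,0],1],[[0,0,-1],[0,0,0],1]]'
$J '[[[-0.01,0,-0.05],[0,0,0],1],[[-0.01,0,-0.1],[0,0,0],1],[[-0.01,0,-0.13],[0,0,0],1],[[-0.01,0,-0.16],[0,0,0],1],[[-0.01,0,-0.19],[0,0,0],1],[[-0.01,0,-0.19],[0,0,0],1],[[-0.01,0,-0.19],[0,0,0],1]]'
$J '[[[0,0,-0.02],[0,0,0],1],[[0,0,-0.03],[0,0,0],1],[[0,0,-0.03],[0,0,0],1]]'
```

```text
clock: 29.85
position: [542.6, -112.6, 124.0]
ee_rot: [-0.32, 0.947, 0.003, -0.008]
contact_force: [-0.7, -0.3, -0.5]
gripper_width: -0.2
grasp_force: 0.0
clock: 30.35
position: [549.4, -111.9, 33.0]
ee_rot: [-0.322, 0.947, -0.0, -0.0]
contact_force: [0.9, -0.1, 0.8]
gripper_width: 0.3
grasp_force: 0.0
clock: 31.05
position: [547.8, -112.5, 14.3]
ee_rot: [-0.321, 0.947, -0.0, 0.0]
contact_force: [0.5, 0.5, 4.8]
gripper_width: 0.1
grasp_force: 1.9
clock: 31.35
position: [548.1, -112.4, 11.8]
ee_rot: [-0.321, 0.947, -0.0, 0.001]
contact_force: [-2.6, 1.5, 8.5]
gripper_width: 0.1
grasp_force: 4.2
```

```bash
J="python3 -m jog"
$J '[[[0,0,-0.015],[0,0,0],1],[[0,0,-0.015],[0,0,0],1],[[0,0,-0.015],[0,0,0],1]]'
python3 - <<'E'
from h import *
im=get_image("wrist");W=cloud(im);c,q=np.cos(np.radians(37.38)),np.sin(np.radians(37.38));L=(W[...,:2]-[607.8,-69.1])@np.array([[c,-q],[q,c]])
m=(abs(L[...,0])<10)&(abs(L[...,1])<6)&(W[...,2]>40)&(W[...,2]<100);print("grip top",np.nanpercentile(W[m][:,2],90),m.sum())
for y in(-92,48,92):
    m=(abs(L[...,0])<15)&(abs(L[...,1]-y)<9)&(W[...,2]>36)&(W[...,2]<90);print(y,np.nanpercentile(W[m][:,2],90) if m.any() else None)
E
```

```text
clock: 31.65
position: [548.2, -112.3, 11.0]
ee_rot: [-0.321, 0.947, -0.0, 0.001]
contact_force: [-3.6, 2.7, 10.6]
gripper_width: -0.4
grasp_force: 5.7
grip top nan 0
-92 None
48 None
92 None
  return np.nanmean(a, axis, out=out, keepdims=keepdims)
```

```bash
J="python3 -m jog"
cat >> h.py <<'E'
def heights():
    im=get_image("top");W=cloud(im);c,q=np.cos(np.radians(37.38)),np.sin(np.radians(37.38));L=(W[...,:2]-[607.8,-69.1])@np.array([[c,-q],[q,c]])
    r=[]
    for y in(-92,48,92,-115,115):
        m=(abs(L[...,0])<18)&(abs(L[...,1]-y)<9)&(W[...,2]>25)&(W[...,2]<95);r.append(np.nanpercentile(W[m][:,2],85).round(1) if m.any() else None)
    return r
E
python3 -c "from h import *;print(heights())"
$J '[[[0,0,-0.015],[0,0,0],1],[[0,0,-0.03],[0,0,0],1],[[0,0,-0.03],[0,0,0],1],[[0,0,-0.03],[0,0,0],1]]'
python3 -c "from h import *;print(heights())"
```

```text
[np.float64(57.1), np.float64(56.9), np.float64(57.0), np.float64(40.6), np.float64(40.2)]
clock: 32.15
position: [548.4, -112.4, 10.5]
ee_rot: [-0.322, 0.947, -0.001, 0.001]
contact_force: [-7.9, 3.4, 27.3]
gripper_width: -0.0
grasp_force: 13.5
[np.float64(57.0), np.float64(56.9), np.float64(56.5), np.float64(40.8), np.float64(40.0)]
```

Top-camera heights rose from about 50 to 57 mm, so the carrier has popped up. I hold briefly, release and go over the grip.

```bash
J="python3 -m jog"
$J '[[[0,0,0],[0,0,0],1],[[0,0,0],[0,0,0],1],[[0,0,0],[0,0,0],1],[[0,0,0],[0,0,0],1],[[0,0,0.2],[0,0,0],1],[[0,0,0.6],[0,0,0],1],[[0,0,1],[0,0,0],1],[[0,0,1],[0,0,0],1]]'
$J '[[[0,0,0.5],[0,0,0],0.2],[[0.2,0.15,1],[0,0,0],0.2],[[0.4,0.3,1],[0,0,0],0.2],[[0.6,0.43,1],[0,0,0],0.2],[[0.6,0.43,1],[0,0,0],0.2],[[0.6,0.43,1],[0,0,0],0.2],[[0.6,0.43,1],[0,0,0],0.2]]'
python3 - <<'E'
from h import *
import pickle
s=read_state();im=get_image("wrist");print(s["position"],toolyaw(),s["gripper_width"]);pickle.dump((im,s),open("w9.pkl","wb"))
W=cloud(im);z=W[...,2]
m=(z>69)&(z<84)&(np.hypot(W[...,0]-608,W[...,1]+69)<35)&(im["frame"].max(-1)<60)
Q=W[m];print("grip",m.sum(),Q.mean(0),cv2.minAreaRect(Q[:,:2].astype(np.float32)) if m.any() else 0)
print(carrier(im,(607.8,-69,37.4),31))
T=get_image("top");pickle.dump(T,open("top2.pkl","wb"))
E
```

```text
clock: 33.0
position: [551.6, -112.5, 112.1]
ee_rot: [-0.322, 0.947, -0.002, 0.006]
contact_force: [2.1, -0.2, 0.1]
gripper_width: 0.1
grasp_force: 0.0
clock: 33.7
position: [606.7, -69.8, 205.3]
ee_rot: [-0.321, 0.947, 0.0, -0.001]
contact_force: [-0.6, -0.3, -0.7]
gripper_width: 33.8
grasp_force: 0.0
[606.65018617 -69.77078899 205.33896702] 127.40833585485963 33.789970020933666
grip 898 [606.09774525 -70.4607368   77.02495179] ((607.4754028320312, -69.55736541748047), (38.35775375366211, 11.577376365661621), 38.454307556152344)
(np.float64(607.8582872100214), np.float64(-69.00869629866611), np.float64(37.45583133685672), 16, array([0.58961513, 0.70922927]))
```

```bash
J="python3 -m jog"
$J '[[[0,0,-0.3],[0,0,0],0.2],[[0,0,-0.6],[0,0,0],0.2],[[0,0,-0.9],[0,0,0],0.2],[[0,0,-1],[0,0,0],0.2],[[0,0,-1],[0,0,0],0.2]]'
$J '[[[0,0,-0.2],[0,0,0],0.2],[[0,0,-0.4],[0,0,0],0.2],[[0,0,-0.55],[0,0,0],0.2],[[0,0,-0.6],[0,0,0],0.2],[[0,0,-0.6],[0,0,0],0.2],[[0,0,-0.6],[0,0,0],0.2]]'
$J '[[[0,0,0],[0,0,0],1],[[0,0,0],[0,0,0],1],[[0,0,0],[0,0,0],1],[[0,0,0],[0,0,0],1],[[0,0,0],[0,0,0],1],[[0,0,0],[0,0,0],1],[[0,0,0],[0,0,0],1]]'
```

```text
clock: 34.3
position: [606.5, -69.9, 105.0]
ee_rot: [-0.321, 0.947, 0.0, -0.002]
contact_force: [0.5, 0.6, 0.9]
gripper_width: 33.8
grasp_force: 0.0
clock: 34.9
position: [608.7, -69.4, 47.9]
ee_rot: [-0.321, 0.947, -0.0, 0.001]
contact_force: [-0.0, -0.5, -0.4]
gripper_width: 34.3
grasp_force: 0.0
clock: 35.6
position: [608.3, -69.3, 47.3]
ee_rot: [-0.321, 0.947, -0.0, 0.001]
contact_force: [-0.2, 1.2, 5.5]
gripper_width: 11.3
grasp_force: 59.7
```

```bash
python3 - <<'E'
# soak plate pose from earlier top image (corners via plate mask at z~20)
from h import *
import pickle
for im,nm in((pickle.load(open("d0.pkl","rb"))["top"],"t0"),(pickle.load(open("top2.pkl","rb")),"t2")):
    W=cloud(im);z=W[...,2];x,y=W[...,0],W[...,1]
    m=(z>13)&(z<27)&(np.hypot(x-460,y+412)<185)&(im["frame"].min(-1)>95)
    k,l,st,_=cv2.connectedComponentsWithStats(m.astype(np.uint8));Q=W[l==1+np.argmax(st[1:,4])][:,:2]
    print(nm,cv2.minAreaRect(Q.astype(np.float32)),Q.mean(0),len(Q))
    h=(z>60)&(z<135)&(np.hypot(x-380,y+300)<40);print("therm",np.median(W[h],0),h.sum(), W[h&(z>np.nanpercentile(z[h],90)-4)].mean(0))
E
```

```text
t0 ((459.9647216796875, -411.775146484375), (124.06289672851562, 299.1884765625), 36.65365219116211) [ 458.81109995 -411.12844288] 9783
therm [ 378.0494208  -301.55272332  111.84305265] 232 [ 379.14546175 -302.54742802  112.70840872]
t2 ((459.71356201171875, -411.4220886230469), (124.22347259521484, 298.6253356933594), 36.63874053955078) [ 458.72595433 -411.09796205] 9796
therm [ 378.0080029  -301.56452178  111.90355633] 232 [ 378.93111105 -302.60332415  112.86732567]
```

```bash
J="python3 -m jog"
$J '[[[0,0,0.06],[0,0,0],1],[[0,0,0.12],[0,0,0],1],[[0,0,0.2],[0,0,0],1],[[0,0,0.4],[0,0,0],1],[[0,0,0.7],[0,0,0],1],[[0,0,1],[0,0,0],1],[[0,0,1],[0,0,0],1],[[0,0,1],[0,0,0],1]]'
$J '[[[0,-0.15,0.2],[0,0,0],1],[[0,-0.35,0.4],[0,0,0],1],[[-0.1,-0.6,0.5],[0,0,0],1],[[-0.1,-0.8,0.5],[0,0,0],1],[[-0.1,-1,0.5],[0,0,0],1]]'
$J '[[[0,-0.2,0],[0,0,0],1],[[-0.1,-0.4,0],[0,0,0],1],[[-0.1,-0.6,0],[0,0,0],1],[[-0.1,-0.8,0],[0,0,0],1],[[-0.1,-1,0],[0,0,0],1]]'
$J '[[[0,-0.2,0],[0,0,0],1],[[-0.1,-0.4,0],[0,0,0],1],[[-0.1,-0.55,0],[0,0,0],1],[[-0.1,-0.65,0],[0,0,0],1],[[-0.1,-0.7,0],[0,0,0],1],[[-0.1,-0.7,0],[0,0,0],1],[[-0.1,-0.7,0],[0,0,0],1],[[-0.1,-0.7,0],[0,0,0],1]]'
python3 - <<'E'
from h import *
import pickle
s=read_state();im=get_image("wrist");print(s["position"],toolyaw(),s["gripper_width"],s["contact_force"]);pickle.dump((im,s),open("w10.pkl","wb"));save(im,"w10.png",None,1.25)
E
```

```text
clock: 36.4
position: [606.6, -69.2, 145.9]
ee_rot: [-0.321, 0.947, 0.001, -0.0]
contact_force: [-0.7, -0.0, -6.8]
gripper_width: 11.1
grasp_force: 59.7
clock: 36.9
position: [595.7, -169.9, 193.8]
ee_rot: [-0.321, 0.947, 0.001, -0.002]
contact_force: [-0.3, 0.4, -5.4]
gripper_width: 11.1
grasp_force: 59.7
clock: 37.4
position: [585.7, -269.6, 192.9]
ee_rot: [-0.321, 0.947, 0.002, -0.002]
contact_force: [0.9, 0.0, -4.6]
gripper_width: 11.3
grasp_force: 59.7
clock: 38.2
position: [577.8, -338.6, 196.3]
ee_rot: [-0.321, 0.947, 0.0, 0.0]
contact_force: [0.7, -0.2, -5.1]
gripper_width: 10.8
grasp_force: 59.7
[ 577.76950519 -338.64322247  196.3262871 ] 127.49513474891819 10.791618975064967 [ 0.73875859 -0.15473302 -5.05989102]
```

View pics/w10.png

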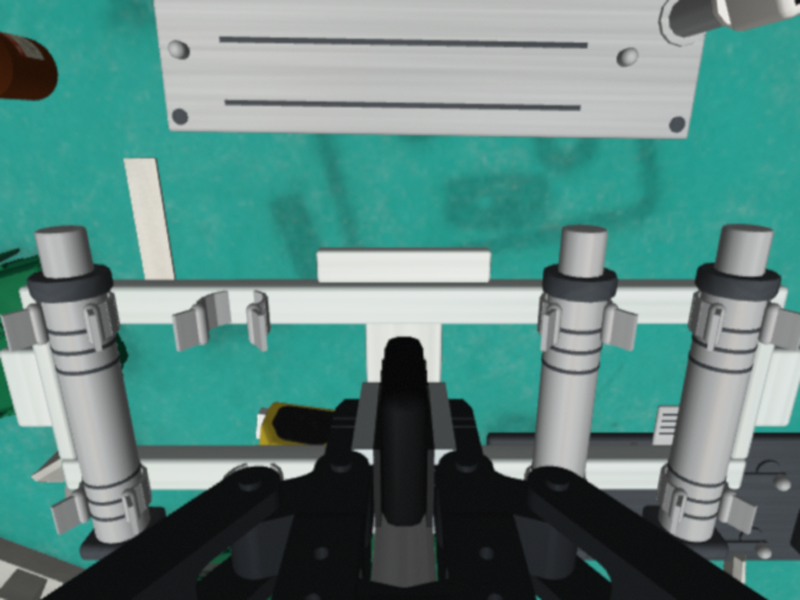

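Visible plate pins on its +x side are at (178,48) and (627,57). The held carrier is level, with the gauges clipped.

```bash
python3 - <<'E'
from h import *
import pickle
im,s=pickle.load(open("w10.pkl","rb"));t=s["position"]
print("carrier in hand",carrier(im,(t[0],t[1],37.4),t[2]-16.3),t)
A=[ray(im,u/1.25,v/1.25,26)[:2] for u,v in((178,48),(627,57))];print(A,np.linalg.norm(A[0]-A[1]))
# refine: bright/relief via depth: points 3..13 above plate
W=cloud(im);z=W[...,2]
B=[]
for a in A:
    m=(z>24.5)&(z<34)&(np.hypot(W[...,0]-a[0],W[...,1]-a[1])<9);Q=W[m];print(m.sum(),Q.mean(0),Q[:,2].max(),np.ptp(Q[:,:2],axis=0));B.append(Q.mean(0)[:2])
for P in(A,B):
    d=P[1]-P[0];d/=np.linalg.norm(d);xh=np.array([d[1],-d[0]]);c=(P[0]+P[1])/2-20*xh
    print("seat",c,"xyaw",np.degrees(np.arctan2(xh[1],xh[0])),np.linalg.norm(P[1]-P[0]))
cv2.imwrite("pics/w10p.png",cv2.resize(np.hstack([im["frame"][20:60,120:170,::-1],im["frame"][25:65,475:525,::-1]]),None,fx=6,fy=6))
E
```

```text
carrier in hand (np.float64(576.683103497467), np.float64(-337.83984094892315), np.float64(37.537516830276154), 12, array([0.5691641 , 0.55839832])) [ 577.76950519 -338.64322247  196.3262871 ]
[array([ 555.88664678, -505.57378678]), array([ 412.98879495, -311.88617578])] 240.69625404482474
179 [ 556.33793728 -504.72737449   29.11709308] 32.725173182917906 [8.54531203 8.96621284]
180 [ 413.3526866  -312.37666208   29.13272536] 32.2766244466074 [9.38368736 8.96577515]
seat [ 468.34377609 -420.60368928] xyaw 36.41897386987594 240.69625404482474
seat [ 468.79427658 -420.48366796] xyaw 36.62552616977196 239.67390028262838
```

View pics/w10p.png

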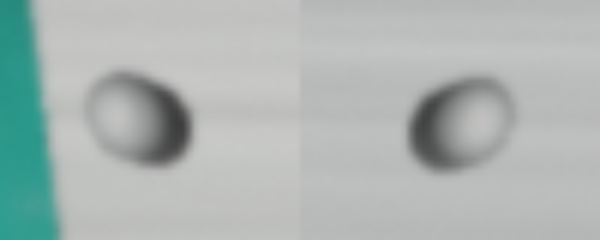

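```bash
J="python3 -m jog"
$J '[[[-0.15,-0.12,0],[0,0,-0.007],1],[[-0.3,-0.24,0],[0,0,-0.007],1],[[-0.42,-0.33,0],[0,0,-0.007],1],[[-0.5,-0.38,0],[0,0,-0.007],1],[[-0.5,-0.38,0],[0,0,-0.007],1],[[-0.5,-0.38,0],[0,0,-0.007],1],[[-0.5,-0.38,0],[0,0,-0.007],1]]'
python3 - <<'E'
from h import *
import pickle
s=read_state();im=get_image("wrist");t=s["position"];print(t,toolyaw());pickle.dump((im,s),open("w11.pkl","wb"))
R,tt=np.array(im["R"]),np.array(im["t"])
c0=np.array([468.4,-421.2]);a=np.radians(36.65);M=np.array([[np.cos(a),-np.sin(a)],[np.sin(a),np.cos(a)]])
tiles=[]
for x,y in((-20,-121),(-20,121),(20,-121),(20,121)):
    p=R@np.array([*(c0+M@[x,y]),26])+tt;u,v=im["fx"]*p[0]/p[2]+im["cx"],im["fy"]*p[1]/p[2]+im["cy"];print((x,y),round(u,1),round(v,1))
    u0,v0=int(u)-20,max(0,int(v)-20);tile=im["frame"][v0:v0+40,u0:u0+40,::-1];print(u0,v0)
    if tile.shape[:2]==(40,40): tiles.append(tile)
cv2.imwrite("pics/w11p.png",cv2.resize(np.hstack(tiles),None,fx=5,fy=5,interpolation=cv2.INTER_CUBIC))
E
```

```text
clock: 38.95
position: [528.0, -377.3, 196.4]
ee_rot: [-0.314, 0.949, -0.0, 0.0]
contact_force: [0.0, 0.1, -5.7]
gripper_width: 11.0
grasp_force: 59.7
[ 528.00862833 -377.27421716  196.38226732] 126.63774592586103
(-20, -121) 145.1 78.4
125 58
(-20, 121) 497.4 78.0
477 58
(20, -121) 152.7 138.1
132 118
(20, 121) 490.1 137.7
470 117
```

View pics/w11p.png

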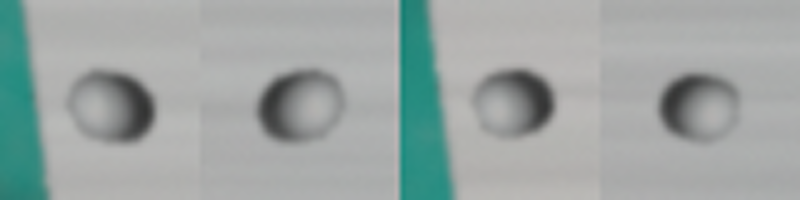

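```bash
python3 - <<'E'
from h import *
import pickle
im,s=pickle.load(open("w11.pkl","rb"));t=s["position"]
px=[(147.3,79),(497.2,79),(154.8,138.5),(490,138.5)];N=np.array([(-20,-121),(-20,121),(20,-121),(20,121)],float)
P=np.array([ray(im,u,v,26)[:2] for u,v in px])
f=lambda q:(q[3]*N@np.array([[np.cos(q[2]),np.sin(q[2])],[-np.sin(q[2]),np.cos(q[2])]])+q[:2]-P).ravel()
r=least_squares(f,[468,-421,.64,1]);print("seat",r.x[:2],np.degrees(r.x[2]),r.x[3],r.fun.round(2))
c=carrier(im,(t[0],t[1],36.6),t[2]-16.3);print("carrier",c,t)
E
```

```text
seat [ 468.34077068 -420.3423148 ] 36.59280798989087 0.9939869485388345 [ 0.05  0.08  0.03  0.09 -0.02 -0.09 -0.05 -0.08]
carrier (np.float64(526.8876231670341), np.float64(-376.4188177106187), np.float64(36.67483867439811), 12, array([0.54765944, 0.55369834])) [ 528.00862833 -377.27421716  196.38226732]
```

```bash
J="python3 -m jog"
$J '[[[-0.15,-0.11,0],[0,0,0],1],[[-0.3,-0.22,0],[0,0,0],1],[[-0.45,-0.33,0],[0,0,0],1],[[-0.595,-0.43,0],[0,0,0],1],[[-0.595,-0.43,-0.2],[0,0,0],1],[[-0.595,-0.43,-0.5],[0,0,0],1],[[-0.595,-0.43,-0.8],[0,0,0],1],[[-0.595,-0.43,-1],[0,0,0],1],[[-0.595,-0.43,-1],[0,0,0],1],[[-0.595,-0.43,-1],[0,0,0],1]]'
$J '[[[0,0,-0.15],[0,0,0],1],[[0,0,-0.3],[0,0,0],1],[[0,0,-0.38],[0,0,0],1],[[0,0,-0.38],[0,0,0],1],[[0,0,-0.38],[0,0,0],1],[[0,0,-0.38],[0,0,0],1],[[0,0,-0.38],[0,0,0],1]]'
python3 -c "from h import *;print(read_state()['position'],toolyaw())"
```

```text
clock: 40.0
position: [467.8, -421.4, 96.9]
ee_rot: [-0.314, 0.949, -0.0, -0.0]
contact_force: [0.5, -0.3, -4.2]
gripper_width: 11.1
grasp_force: 59.8
clock: 40.7
position: [468.6, -420.8, 59.3]
ee_rot: [-0.314, 0.949, -0.001, 0.001]
contact_force: [0.8, -0.4, -5.7]
gripper_width: 10.9
grasp_force: 59.8
[ 468.58152862 -420.7768848    59.32357352] 126.61192306689776
```

```bash
J="python3 -m jog"
$J '[[[0,0.003,-0.05],[0,0,0],1],[[0,0.003,-0.1],[0,0,0],1],[[0,0.003,-0.13],[0,0,0],1],[[0,0.003,-0.15],[0,0,0],1],[[0,0.003,-0.17],[0,0,0],1],[[0,0.003,-0.17],[0,0,0],1]]'
$J '[[[0,0,-0.02],[0,0,0],1],[[0,0,-0.04],[0,0,0],1],[[0,0,-0.055],[0,0,0],1],[[0,0,-0.055],[0,0,0],1]]'
```

```text
clock: 41.3
position: [467.9, -420.0, 40.9]
ee_rot: [-0.314, 0.949, 0.0, -0.0]
contact_force: [-1.3, 1.3, -4.8]
gripper_width: 10.7
grasp_force: 59.8
clock: 41.7
position: [468.2, -420.3, 37.0]
ee_rot: [-0.314, 0.949, -0.0, 0.0]
contact_force: [-1.6, 0.9, 3.0]
gripper_width: 11.3
grasp_force: 61.0
```

```bash
J="python3 -m jog"
$J '[[[0,0,-0.01],[0,0,0],1],[[0,0,-0.01],[0,0,0],1],[[0,0,-0.01],[0,0,0],1]]'
$J '[[[0,0,0.01],[0,0,0],0.2],[[0,0,0.01],[0,0,0],0.2],[[0,0,0.01],[0,0,0],0.2],[[0,0,0.01],[0,0,0],0.2],[[0,0,0.01],[0,0,0],0.2],[[0,0,0.3],[0,0,0],0.2],[[0,0,0.6],[0,0,0],0.2],[[0,0,1],[0,0,0],0.2],[[0,0,1],[0,0,0],0.2]]'
$J '[[[0.2,0.15,0.5],[0,0,0],0],[[0.3,0.2,0.8],[0,0,0],0],[[0.3,0.2,0.8],[0,0,0],0],[[0.3,0.2,0.8],[0,0,0],0],[[0.3,0.2,0.8],[0,0,0],0]]'
python3 - <<'E'
from h import *
import pickle
s=read_state();im=get_image("wrist");print(s["position"],toolyaw());pickle.dump((im,s),open("w12.pkl","wb"));save(im,"w12.png",None,1.25)
C=carrier(im,(468.4,-420.4,36.6),20);print(C)
W=cloud(im);a=np.radians(C[2]);L=(W[...,:2]-C[:2])@np.array([[np.cos(a),-np.sin(a)],[np.sin(a),np.cos(a)]]);z=W[...,2]
for x,y in((0,-120),(0,120),(-36,0),(-30,-70),(30,-70),(-30,20),(-30,110),(30,110)):
    m=(abs(L[...,0]-x)<4)&(abs(L[...,1]-y)<4);print((x,y),np.nanmedian(z[m]) if m.any() else None)
for y in(-92,48,92):
    m=(abs(L[...,0])<15)&(abs(L[...,1]-y)<9)&(z<70);print(y,np.nanpercentile(z[m],88))
E
```

```text
clock: 42.0
position: [468.2, -420.3, 36.9]
ee_rot: [-0.314, 0.949, -0.0, 0.0]
contact_force: [-3.5, 3.5, 7.7]
gripper_width: 10.7
grasp_force: 61.8
clock: 42.9
position: [471.3, -422.5, 141.3]
ee_rot: [-0.315, 0.949, -0.005, 0.004]
contact_force: [-0.1, 0.5, 0.7]
gripper_width: 34.2
grasp_force: 0.0
clock: 43.4
position: [497.2, -399.7, 213.3]
ee_rot: [-0.314, 0.949, 0.001, -0.001]
contact_force: [-0.8, 1.2, -0.2]
gripper_width: 42.7
grasp_force: 0.0
[ 497.24961125 -399.71843199  213.27794216] 126.57410535905372
(np.float64(467.4876613880235), np.float64(-419.09161772451995), np.float64(36.64242255113078), 16, array([0.61724629, 0.76367417]))
(0, -120) 26.031041384204777
(0, 120) 26.342053178881415
(-36, 0) 27.019460447359585
(-30, -70) 29.966490534544125
(30, -70) 30.156734184648403
(-30, 20) 30.138936505232177
(-30, 110) 30.29239104023235
(30, 110) 30.25106176995527
-92 46.177966499694776
48 46.262947037675865
92 46.0980429950755
```

View pics/w12.png

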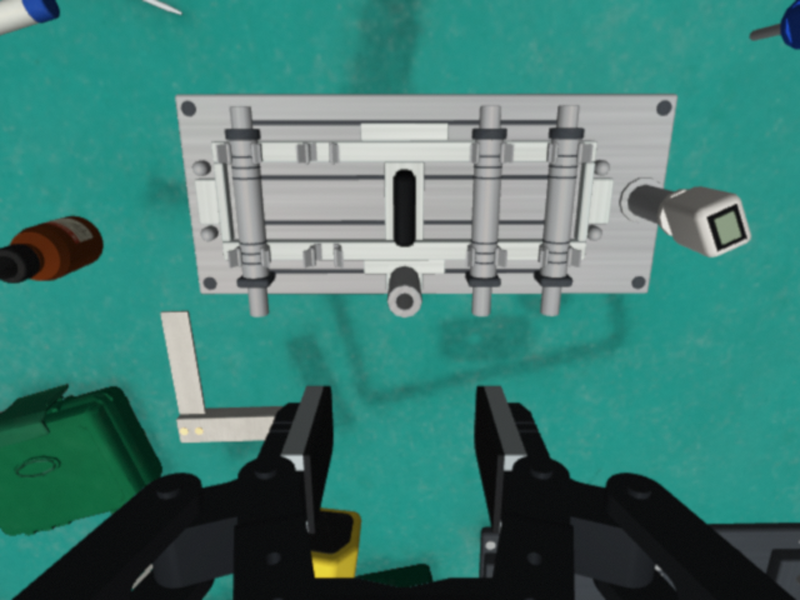

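The carrier is flat on the plate: rails at 30 mm, tongues at (207,200) and (598,200) between the pins. The white thermometer is at (720,220) and the well at (404,300). I move over the thermometer.

```bash
J="python3 -m jog"
$J '[[[-0.3,0.25,0.1],[0,0,0],-0.2],[[-0.6,0.5,0.1],[0,0,0],-0.2],[[-0.9,0.75,0.1],[0,0,0],-0.2],[[-1,1,0.1],[0,0,0],-0.2],[[-1,1,0.1],[0,0,0],-0.2]]'
$J '[[[-0.18,0,0],[0,0,0],-0.2],[[-0.18,0,0],[0,0,0],-0.2],[[-0.18,0,0],[0,0,0],-0.2],[[-0.18,0,0],[0,0,0],-0.2],[[-0.18,0,0],[0,0,0],-0.2]]'
python3 - <<'E'
from h import *
import pickle
s=read_state();im=get_image("wrist");print(s["position"],toolyaw(),s["joints"]);pickle.dump((im,s),open("w13.pkl","wb"));save(im,"w13.png",(200,60,480,360),2)
W=cloud(im);z=W[...,2]
m=(z>108)&(z<120)&(np.hypot(W[...,0]-379,W[...,1]+300)<30);Q=W[m];print(m.sum(),Q.mean(0),cv2.minAreaRect(Q[:,:2].astype(np.float32)))
m=(z>68)&(z<80)&(np.hypot(W[...,0]-379,W[...,1]+300)<22);Q=W[m];print(m.sum(),Q.mean(0) if m.any() else 0)
E
```

```text
clock: 43.95
position: [395.4, -298.3, 224.3]
ee_rot: [-0.314, 0.949, 0.001, -0.001]
contact_force: [0.2, -0.7, 0.8]
gripper_width: 51.1
grasp_force: 0.0
clock: 44.45
position: [380.6, -300.4, 224.4]
ee_rot: [-0.314, 0.949, 0.0, -0.0]
contact_force: [0.5, 0.1, -0.0]
gripper_width: 51.0
grasp_force: 0.0
[ 380.5573176  -300.44398543  224.43685447] 126.59534031599458 [-3.32395446e-01  1.50904100e-01 -3.34919605e-01  7.47993773e-05
 -1.08550221e+00 -5.99833032e-01]
1312 [ 377.97966641 -301.2643052   112.7340515 ] ((379.046630859375, -300.3463439941406), (26.306921005249023, 22.03817367553711), 62.984806060791016)
82 [ 370.20424972 -301.81588106   74.86453367]
```

View pics/w13.png

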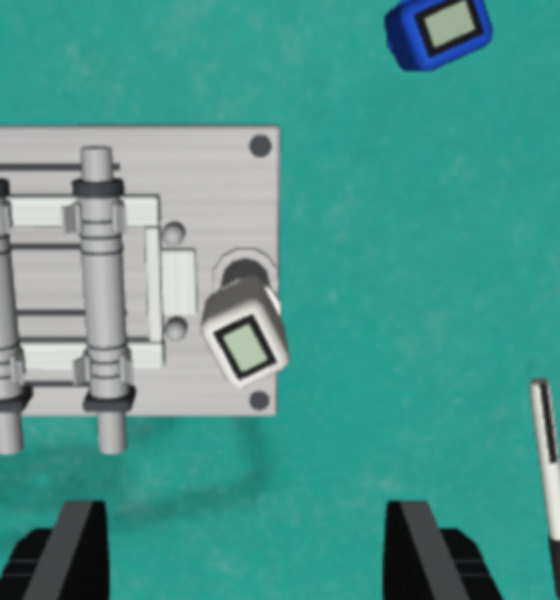

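The crop shows the white-headed thermometer in the parking tube at crop (245,340). The blue look-alike is at (440,25), so I leave that one alone.

```bash
J="python3 -m jog"
$J '[[[-0.015,0,0],[0,0,0.07],-0.2],[[-0.015,0,-0.2],[0,0,0.14],-0.2],[[-0.015,0,-0.5],[0,0,0.21],-0.2],[[-0.015,0,-0.8],[0,0,0.22],-0.2],[[-0.015,0,-0.8],[0,0,0.22],-0.2],[[-0.015,0,-0.8],[0,0,0.22],-0.2]]'
$J '[[[0,0,-0.2],[0,0,0],-0.2],[[0,0,-0.4],[0,0,0],-0.2],[[0,0,-0.6],[0,0,0],-0.2],[[0,0,-0.63],[0,0,0],-0.2],[[0,0,-0.63],[0,0,0],-0.2],[[0,0,-0.63],[0,0,0],-0.2]]'
python3 -c "from h import *;print(read_state()['position'],toolyaw())"
```

```text
clock: 45.1
position: [379.0, -300.5, 145.1]
ee_rot: [-0.523, 0.853, -0.0, -0.0]
contact_force: [0.2, -0.1, 1.6]
gripper_width: 51.5
grasp_force: 0.0
clock: 45.7
position: [379.9, -300.7, 83.5]
ee_rot: [-0.523, 0.853, -0.001, 0.001]
contact_force: [-0.2, 0.3, -0.7]
gripper_width: 51.0
grasp_force: 0.0
[ 379.90219301 -300.73717962   83.45723438] 153.02015994756925
```

```bash
J="python3 -m jog"
$J '[[[-0.008,0.004,-0.01],[0,0,0],-0.2],[[-0.008,0.004,-0.01],[0,0,0],-0.2],[[-0.008,0.004,-0.01],[0,0,0],1],[[-0.008,0.004,-0.01],[0,0,0],1],[[-0.008,0.004,-0.01],[0,0,0],1],[[-0.008,0.004,-0.01],[0,0,0],1],[[-0.008,0.004,-0.01],[0,0,0],1],[[-0.008,0.004,-0.01],[0,0,0],1]]'
python3 -c "from h import *;print(read_state()['position'],toolyaw())"
$J '[[[0,0,0.1],[0,0,0],1],[[0,0,0.25],[0,0,0],1],[[0,0,0.45],[0,0,0],1],[[0,0,0.7],[0,0,0],1],[[0,0,1],[0,0,0],1],[[0,0,1],[0,0,0],1],[[0,0,1],[0,0,0],1]]'
```

```text
clock: 46.5
position: [378.1, -299.9, 81.1]
ee_rot: [-0.523, 0.853, -0.0, 0.0]
contact_force: [0.3, -0.5, 2.6]
gripper_width: 21.0
grasp_force: 60.2
[ 378.05371267 -299.89509973   81.06360191] 153.01195325731234
clock: 47.2
position: [377.4, -299.4, 181.4]
ee_rot: [-0.522, 0.853, -0.0, 0.0]
contact_force: [0.2, -0.2, -0.4]
gripper_width: 21.2
grasp_force: 60.2
```

```bash
J="python3 -m jog"
$J '[[[0.2,-0.14,0],[0,0,0],1],[[0.4,-0.28,0],[0,0,0],1],[[0.6,-0.42,0],[0,0,0],1],[[0.8,-0.56,0],[0,0,0],1],[[1,-0.7,0],[0,0,0],1]]'
$J '[[[0.15,-0.1,0],[0,0,0],1],[[0.31,-0.21,0],[0,0,0],1],[[0.31,-0.21,-0.1],[0,0,0],1],[[0.31,-0.21,-0.3],[0,0,0],1],[[0.31,-0.21,-0.45],[0,0,0],1],[[0.31,-0.21,-0.45],[0,0,0],1],[[0.31,-0.21,-0.45],[0,0,0],1],[[0.31,-0.21,-0.45],[0,0,0],1]]'
python3 - <<'E'
from h import *
import pickle
s=read_state();im=get_image("wrist");print(s["position"],toolyaw());pickle.dump((im,s),open("w14.pkl","wb"));save(im,"w14.png",(200,150,440,390),2.5)
E
```

```text
clock: 47.7
position: [477.4, -369.7, 178.9]
ee_rot: [-0.522, 0.853, 0.002, -0.001]
contact_force: [0.5, -0.4, -1.1]
gripper_width: 21.3
grasp_force: 60.3
clock: 48.5
position: [508.8, -390.8, 136.5]
ee_rot: [-0.523, 0.853, -0.0, 0.0]
contact_force: [-0.3, -0.5, -0.4]
gripper_width: 20.9
grasp_force: 60.2
[ 508.84960031 -390.78579692  136.47893608] 153.010897677963
```

View pics/w14.png

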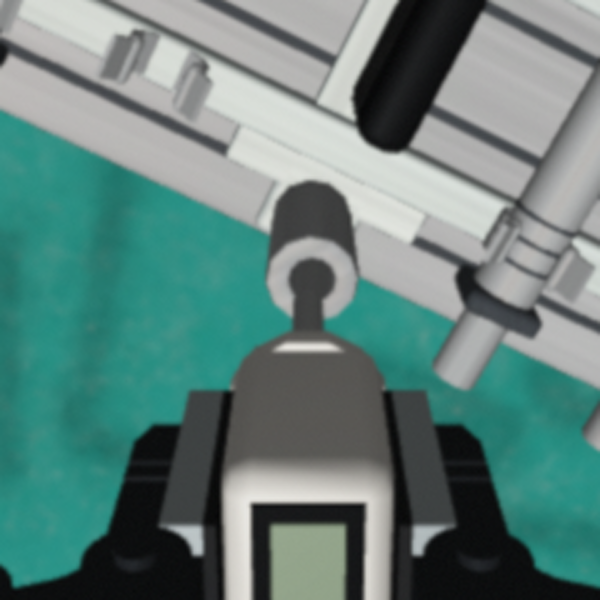

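The stem is at crop (308,310) and the bore centre at (313,278), about 0.7 mm off, which matches my computed target. I correct that and insert.

```bash
J="python3 -m jog"
$J '[[[-0.006,0.003,0],[0,0,0],1],[[-0.006,0.003,-0.05],[0,0,0],1],[[-0.006,0.003,-0.1],[0,0,0],1],[[-0.006,0.003,-0.15],[0,0,0],1],[[-0.006,0.003,-0.18],[0,0,0],1],[[-0.006,0.003,-0.18],[0,0,0],1],[[-0.006,0.003,-0.18],[0,0,0],1]]'
```

```text
clock: 49.25
position: [508.2, -390.5, 117.7]
ee_rot: [-0.523, 0.853, 0.0, -0.0]
contact_force: [-0.3, 0.2, -0.6]
gripper_width: 20.9
grasp_force: 60.2
```

Tip is inside the bore (about 62 mm, rim at 70) with no force. I continue down.

```bash
J="python3 -m jog"
$J '[[[0,0,-0.06],[0,0,0],1],[[0,0,-0.12],[0,0,0],1],[[0,0,-0.18],[0,0,0],1],[[0,0,-0.24],[0,0,0],1],[[0,0,-0.29],[0,0,0],1],[[0,0,-0.32],[0,0,0],1],[[0,0,-0.32],[0,0,0],1]]'
$J '[[[0,0,-0.02],[0,0,0],1],[[0,0,-0.04],[0,0,0],1],[[0,0,-0.055],[0,0,0],1],[[0,0,-0.055],[0,0,0],1],[[0,0,-0.055],[0,0,0],1]]'
```

```text
clock: 49.95
position: [507.8, -390.3, 85.1]
ee_rot: [-0.522, 0.853, 0.001, -0.0]
contact_force: [0.2, 0.4, -0.4]
gripper_width: 21.0
grasp_force: 60.2
clock: 50.45
position: [508.3, -390.6, 81.1]
ee_rot: [-0.523, 0.853, -0.0, 0.0]
contact_force: [-1.8, 1.3, 4.3]
gripper_width: 20.8
grasp_force: 61.0
```

```bash
J="python3 -m jog"
$J '[[[0,0,-0.015],[0,0,0],1],[[0,0,-0.015],[0,0,0],1],[[0,0,-0.015],[0,0,0],1]]'
$J '[[[0,0,0.005],[0,0,0],-0.1],[[0,0,0.005],[0,0,0],-0.1],[[0,0,0.005],[0,0,0],-0.1],[[0,0,0.005],[0,0,0],-0.1],[[0,0,0.005],[0,0,0],-0.1],[[0,0,0.3],[0,0,0],-0.1],[[0,0,0.7],[0,0,0],-0.1],[[0,0,1],[0,0,0],-0.1],[[0,0,1],[0,0,0],-0.1]]'
$J '[[[0.2,0.3,0.4],[0,0,0],-0.1],[[0.3,0.5,0.6],[0,0,0],-0.1],[[0.3,0.5,0.6],[0,0,0],-0.1],[[0.3,0.5,0.6],[0,0,0],-0.1],[[0.3,0.5,0.6],[0,0,0],-0.1],[[0.3,0.5,0.6],[0,0,0],-0.1],[[0.3,0.5,0.6],[0,0,0],-0.1],[[0.3,0.5,0.6],[0,0,0],-0.1]]'
python3 - <<'E'
from h import *
im=get_image("wrist");save(im,"w15.png",None,1.25)
for n in("wrist","top"):
    im=get_image(n)
    W=cloud(im);z=W[...,2];m=(z>95)&(z<140)&(np.hypot(W[...,0]-508,W[...,1]+390)<25);print(n,"head top",np.nanmedian(z[m]),W[m][:,:2].mean(0))
    if n=="top": print("rails etc", carrier(im,(468.3,-420.3,36.6),20)); print(read_state()["position"])
E
```

```text
clock: 50.75
position: [508.4, -390.6, 80.9]
ee_rot: [-0.523, 0.852, -0.001, 0.0]
contact_force: [-1.6, 2.3, 10.1]
gripper_width: 21.3
grasp_force: 62.0
clock: 51.65
position: [510.7, -392.1, 184.6]
ee_rot: [-0.523, 0.852, -0.005, 0.002]
contact_force: [1.2, 0.3, -0.5]
gripper_width: 47.2
grasp_force: 0.0
clock: 52.45
position: [537.7, -340.8, 238.1]
ee_rot: [-0.522, 0.853, 0.0, -0.0]
contact_force: [-0.3, 0.2, 0.2]
gripper_width: 47.0
grasp_force: 0.0
wrist head top 112.98580931322715 [ 507.65412937 -390.91981761]
top head top 111.90162055272668 [ 506.05671134 -391.057005  ]
rails etc (np.float64(467.9411044378704), np.float64(-421.5165153746836), np.float64(36.538005851556285), 16, array([0.51559222, 0.65409412]))
[ 538.00570094 -340.62649512  238.61701768]
```

View pics/w15.png

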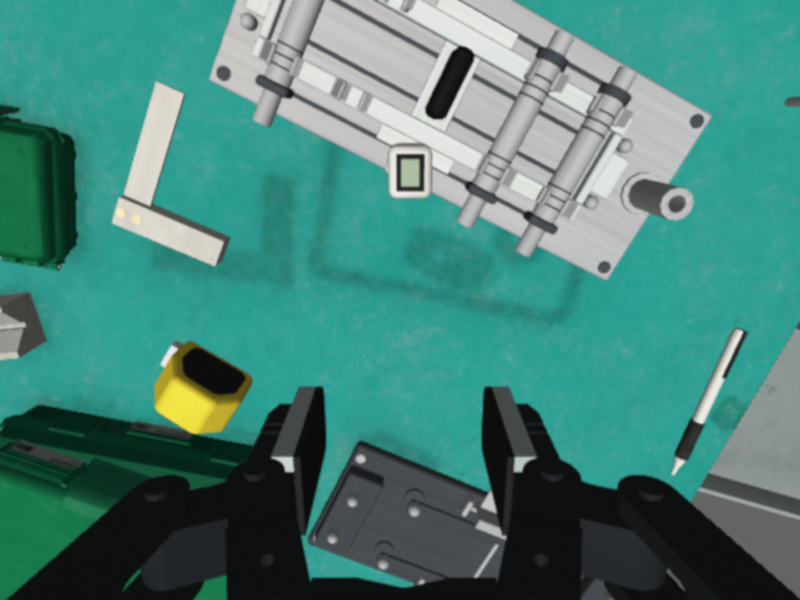

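The thermometer is fully home: its head top at (409,172) measures 113 mm, which is the 70 mm rim plus 43. The carrier is seated with three gauges, and the parking tube at (675,205) is empty.

```bash
python3 -c "from bench import job_done;print(job_done())"
```

```text
the job is handed in; nothing more can be done
None
```

I handed the job in: the three gauges on the bench are clipped into places 1, 3 and 4, the carrier was unlatched and sits flat on the soaking plate between its pins, and the white thermometer is fully home in the well. No score came back.

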